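Set the roll gap of a dough sheeter to the tab, coming on from the open side

TASK

Set the dough sheeter's roll gap to the red tab: swing the orange-knobbed clamp lever fully free, crank the handwheel counter-clockwise to open the rolls about an eighth of a turn past the tab, then come back clockwise until the pointer stands at the tab, so that the screw's slack is taken up on the closing side. If you overshoot, open up past the tab and come back again. Then swing the clamp lever fully home without shifting the wheel, let go, and leave the other things on the bench alone.

Things in the scene. Friction and masses are not known exactly. Their poses are not given: they have to be found in the camera images.
- wheel_axis (a point): Point on the handwheel's upright axis, 277 mm above the bench, level with the top of its rim. The wheel is a level dark steel disc 140 mm across, rim 15 mm thick; its hub cap reaches 295 mm. Counter-clockwise seen from above opens the rolls, clockwise closes them. The wheel stays where it is left; the screw's end stops lie well outside the turn needed.
- wheel_handle (a point): Point on the axis of the wheel's black upright crank handle, 309 mm above the bench. The handle is round, 26 mm thick, from 279 to 335 mm up, 55 mm from the wheel's axis, opposite the pointer. It spins freely on its pin, so the hand need not turn while leading it in a circle. With the clamp free the screw takes about 10 N at the handle, the slack alone about 2 N.
- pointer_tip (a point): Tip of the blue pointer that lies on the handwheel's rim and sticks out over the dial, 90 mm from the wheel's axis, 279 mm up, 3 mm thick. It turns with the wheel. At the start it is always on the closed (clockwise) side of the red tab, 0.3 to 2.2 rad from it.
- set_mark (a point): The point where the pointer tip must stand: just inside the red tab (12 mm wide, 280 mm up, fixed on the dial's edge), 90 mm from the wheel's axis on the line through the tab, at the pointer's height. Its x axis points outward from the wheel's axis through the tab, its y axis in the counter-clockwise (opening) direction, z up.
- handwheel_slack (a joint): Lost motion between handwheel and screw, rad: 0 = the wheel bears on the closing side of the thread (wanted at the end), 0.40 = on the opening side. Turning clockwise first brings it to 0, then the screw and upper roll follow; turning counter-clockwise first brings it to 0.40. It starts anywhere between.
- clamp_pivot (a point): Upright axis of the clamp lever on the top beam, 165 mm from the wheel's axis towards the sheeter's -y (the robot's right), at the top face of the lever's arm, 273 mm above the bench.
- clamp_knob (a point): Point on the axis of the orange upright knob at the end of the black clamp lever, 300 mm above the bench. The knob is round, 24 mm thick, from 273 (top of the lever's arm) to 316 mm up, 85 mm from clamp_pivot, fixed to the lever. It can be pushed sideways or held from above; about 3 N moves it, up to 8 N near home, and it stays where it is left.
- clamp_lever (a joint): Angle of the clamp lever, rad: 0 = clamped, home against its stop, lever pointing squarely from the beam to the robot's side; grows counter-clockwise seen from above to 1.30 = free, against its other stop, lever pointing out past the beam's end. Starts below 0.05. Below about 0.5 it grips the screw: the wheel then turns only within its slack.
- flour_shaker: Aluminium flour shaker, 76 mm across and 128 mm tall, standing on the bench to the left of the sheeter, origin at its foot's centre. Leave it alone.
- dough_cutter: Steel ring cutter, 120 mm across, 45 mm tall, on the bench to the right, origin at the centre of its underside. Leave it alone.
- flour_brush: Brush, 200 mm long, lying on the bench to the right, origin at the middle of its underside. Leave it alone.
- sheeter: Cream bench-top dough sheeter, fixed to the bench, 470 mm wide, top beam 247 mm high along its rolls. Origin on the bench under the handwheel's axis; x points to the outfeed (away from the robot, within 0.25 rad), y along the beam, z up. On the beam, 255 mm up, lies a white dial 228 mm across with graduations every 0.15 rad, the handwheel above it; trays below 170 mm in front and behind.

How it is judged:
By the outcome, as a careful person would: the job done as asked, in the order asked, and still so for the second after the job is handed in, with the robot touching nothing.
It also fails if it takes over 66 s, if anything falls off the work surface, if the arm or the gripper's body presses on something with over 40 N, if the wrist force passes 120 N, or if a joint passes its speed limit or range.

ROBOT

A 6-joint arm with a two-finger parallel gripper is mounted at the origin on the work surface. World frame = base frame: x ahead of the robot, y to its left, z up, the work surface at z = 0. Lengths are in m, angles in degrees, forces in N, time in s.
With the tool pointing down it reaches from about 0.3 to 0.75 m from the base axis. Payload 8.5 kg.
Tool frame: the origin (TCP) lies at the very end of the fingers, on their centre line; the grasp point (between the pads) lies 19 mm behind it; y points along the fingers, z is the direction in which the jaws open and shut, and the axes are right-handed (so a half turn about y gives the same grasp; the last joint's range is limited). The gripper opens to 85 mm and grips with 20 to 120 N. Pads are 22 mm wide; open, the fingers measure 114 mm over their backs; the gripper's body (76 mm by 85 mm) begins 54 mm behind the grasp point. The pads swing forward as they close: fully open they stand 13 mm farther back than shut.
Start: joints at [-88.31, 21.807, 74.336, -0, 83.858, -12.336], TCP at [0.133, -0.534, 0.231] pointing down, gripper open.
Joint ranges: [-178.18, 178.18], [-50.72, 133.34], [12.68, 142.11], [-81.47, 261.47], [9.98, 163.14], [-165.26, 165.26]. Speed limits (degrees/s): [136.94, 136.94, 180, 180, 180, 180].

INTERFACE

Orientations are given as a 3x3 rotation matrix whose columns are the frame's x, y, z axes.
In Python, from rig import env gives the robot as it stands. The module is installed in compiled form; this text tells all that it offers.
- The arm moves only by the tool servo_tool, never from a script. Its argument "rows" is one flat list of numbers, 7 for each row, row after row: the opening, from 0 (shut) to 1 (fully open), then the shift along the world's x, y, z in m, then the turn, a rotation vector about the world's x, y, z in degrees. A call has 1 to 10 rows; each row shifts and turns the commanded pose from where the row before left it; what a row does not reach is not made up. A row lasts 1/12 s, in which the tool goes at most 41.7 mm and 7.16 degrees, less where a joint would pass 70% of its speed; a pose out of reach is approached as far as the arm can. A call with a gripper value outside its range is refused whole. The fingers move at their own pace and stop on an object; "force" is the grip in N (left out, the last holds). Time passes only in rows, so rows that do not move let the fingers close. It gives the time, the measured TCP pose, the force and the opening at its end, in the units of the state.
- env.observe(): the state, without advancing time (a new reading comes with each control period).
- env.get_image(name): name is "scene" or "side" or "wrist"; returns the picture (420x560x3 uint8, red, green, blue); there is no depth.
- env.camera_model(name): a dict with "camera_matrix" (3x3 intrinsics, pixels), "R" (3x3) and "t" (3): a world point X has camera coordinates R X + t; the wrist camera has in their place "mount" (4x4, takes a point from camera to tool coordinates, whose origin is the TCP and whose axes are the tool frame's). Camera axes: x right, y down, z forward; pixel columns grow to the right and rows downward; lengths in m; the calibration is good to about 2 mm. A picture is of the moment at which its call begins: read the wrist's pose just before it. camera_model takes no time and is no camera call.
- env.close_job(): hands the job in, once; it reports no verdict.
The state is a dict: "time_s": time; "q": joint angles; "qvel": joint speeds; "joint_efforts": joint torques, N m; "position": TCP position; "tool_rot": TCP orientation; "ft_force": force on the tool from outside, world axes, zero at the start; "wrist_torque": the same for the moment, N m; "grip_width": finger opening in m.
Only numpy, scipy, OpenCV 4.12 (cv2) and the standard library are available. Lean on these libraries where they do the work, as an engineer would, in place of code of your own. Each camera call takes 0.05 s, during which the arm holds its last target.

## Working session

There is one attempt and no reset: what is moved stays moved. The work goes in short steps, Python scripts to look and compute and a tool call to move; the robot and the scene stay as the last step left them, time stands still between calls to the robot, and variables do not carry over. Pictures are saved under pics/ and viewed, and the job is handed in when it is done.

Besides the shell and the picture viewer there is one more tool, called after "Call:" as a command line: name --argument value ..., lists and objects as JSON in quotes. servo_tool: Moves the arm, as the interface text tells. Its arguments: {"type":"object","properties":{"rows":{"type":"array","items":{"type":"number"}},"force":{"type":"number"}},"required":["rows"]}

```bash
mkdir -p pics; python3 - <<'E'
from rig import env
import cv2, numpy as np
s=env.observe(); print(s['time_s'],s['position'],np.round(s['tool_rot'],3),s['grip_width'],s['ft_force'])
for n in ['scene','side','wrist']:
    cv2.imwrite(f'pics/{n}0.png',env.get_image(n)[:,:,::-1])
    m=env.camera_model(n); print(n,{k:np.round(v,4).tolist() for k,v in m.items()})
E
```

```text
0.0 [ 0.13326324 -0.53332674  0.23072312] [[-0.97  -0.     0.242]
 [-0.242  0.001 -0.97 ]
 [-0.    -1.    -0.001]] 0.0856956310646445 [0.24606521 0.91395192 0.02974908]
scene {'camera_matrix': [[398.0947, 0.0, 283.4674], [0.0, 398.0947, 204.7793], [0.0, 0.0, 1.0]], 'R': [[0.641, 0.7673, -0.0204], [0.5105, -0.446, -0.7352], [-0.5732, 0.4609, -0.6775]], 't': [-0.3169, -0.1054, 1.4852]}
side {'camera_matrix': [[436.6885, 0.0, 283.1346], [0.0, 436.6885, 208.5951], [0.0, 0.0, 1.0]], 'R': [[0.0644, -0.9978, 0.0174], [-0.8109, -0.0625, -0.5819], [0.5817, 0.0233, -0.8131]], 't': [-0.0292, 0.5345, 1.3659]}
wrist {'camera_matrix': [[293.9546, 0.0, 276.1278], [0.0, 293.9546, 207.6128], [0.0, 0.0, 1.0]], 'mount': [[0.0003, 0.9451, 0.3269, -0.0832], [-0.0016, -0.3269, 0.9451, -0.1421], [1.0, -0.0008, 0.0014, 0.0011], [0.0, 0.0, 0.0, 1.0]]}
```

View pics/scene0.png

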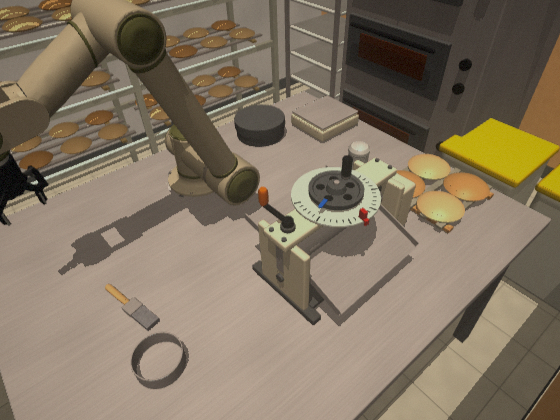

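View pics/side0.png

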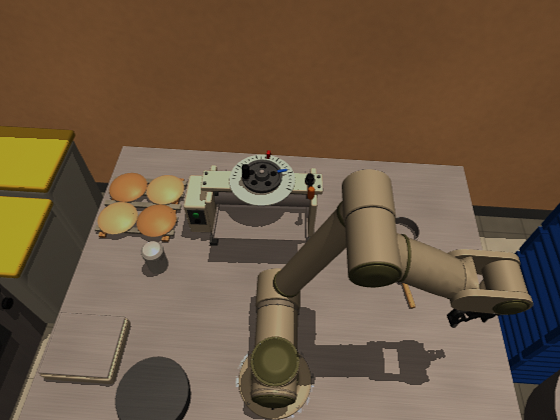

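View pics/wrist0.png

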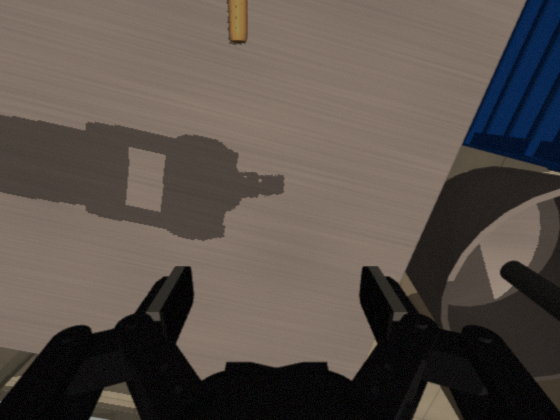

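The scene picture shows the wheel at about (337,187), the handle at (347,165), the pointer near (322,205), the red tab at (364,214) and the orange knob at (263,196). In the side picture the wheel is at (263,174). I'll zoom in on both.

```bash
python3 - <<'E'
import cv2
a=cv2.imread('pics/scene0.png')[140:260,240:420]; cv2.imwrite('pics/sc0z.png',cv2.resize(a,None,fx=4.4,fy=4.4,interpolation=cv2.INTER_CUBIC))
a=cv2.imread('pics/side0.png')[140:220,190:340]; cv2.imwrite('pics/sd0z.png',cv2.resize(a,None,fx=5,fy=5,interpolation=cv2.INTER_CUBIC))
E
```

```text
(no output)
```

View pics/sc0z.png

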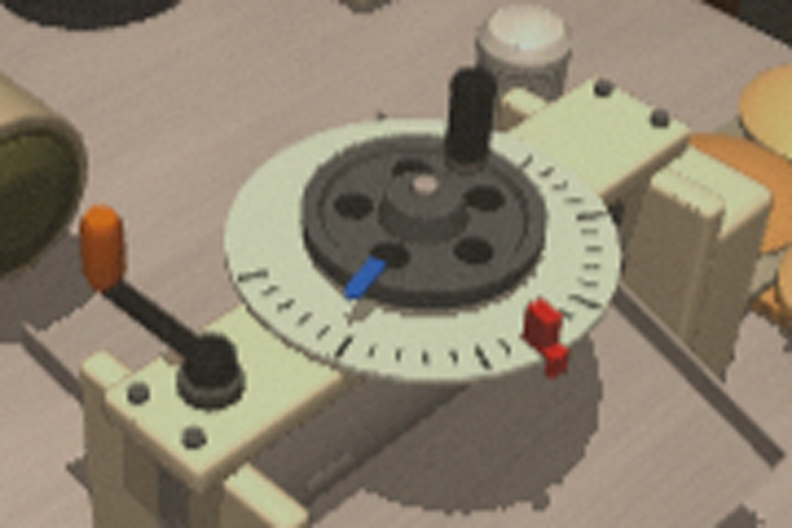

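View pics/sd0z.png

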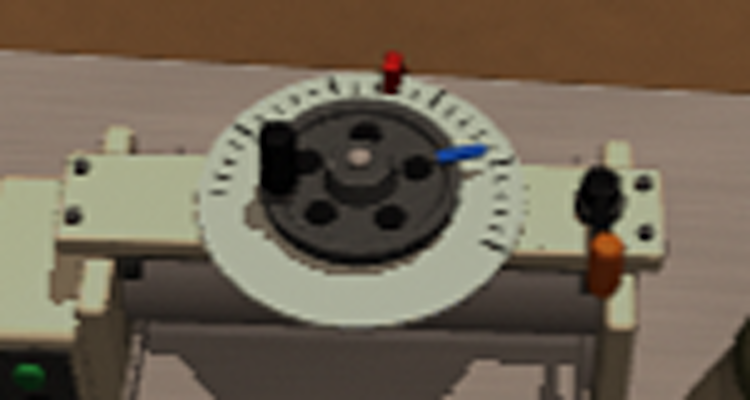

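```bash
cat > h.py <<'E'
import numpy as np, cv2
from rig import env
def ray(n,uv,s=None):
    m=env.camera_model(n); K=m['camera_matrix']; d=np.linalg.inv(K)@np.array([uv[0],uv[1],1.])
    if n=='wrist':
        T=m['mount']; R=np.array(s['tool_rot']); d=R@(T[:3,:3]@d); o=np.array(s['position'])+R@T[:3,3]
    else:
        d=m['R'].T@d; o=-m['R'].T@m['t']
    return o,d
def onz(n,uv,z,s=None):
    o,d=ray(n,uv,s); return o+d*(z-o[2])/d[2]
def proj(n,X,s=None):
    m=env.camera_model(n); X=np.array(X,float)
    if n=='wrist':
        T=m['mount']; R=np.array(s['tool_rot']); c=T[:3,:3].T@(R.T@(X-s['position'])-T[:3,3])
    else: c=m['R']@X+m['t']
    p=m['camera_matrix']@c; return p[:2]/p[2]
def tri(a,b):
    (o1,d1),(o2,d2)=a,b
    A=np.stack([d1,-d2],1); t=np.linalg.lstsq(A,o2-o1,rcond=None)[0]
    p,q=o1+t[0]*d1,o2+t[1]*d2
    return (p+q)/2,np.linalg.norm(p-q)
E
python3 - <<'E'
from h import *
S=lambda x,y:(240+x/4.4,140+y/4.4); D=lambda x,y:(190+x/5,140+y/5)
F={'hub':(.295,(425,183),(358,157)),'handle':(.335,(472,80),(277,130)),'ptr':(.279,(352,294),(487,150)),'tab':(.285,(543,312),(393,62)),'knob':(.316,(102,215),(606,242)),'pivot':(.28,(212,350),(601,182)),}
for k,(z,a,b) in F.items():
    a=S(*a);b=D(*b)
    print(k,np.round(onz('scene',a,z),3),np.round(onz('side',b,z),3),[np.round(v,4) for v in tri(ray('scene',a),ray('side',b))])
E
```

```text
hub [0.599 0.092 0.295] [0.596 0.087 0.295] [array([0.5982, 0.0894, 0.2941]), np.float64(0.005)]
handle [0.585 0.14  0.335] [0.581 0.138 0.335] [array([0.5832, 0.1397, 0.3333]), np.float64(0.0029)]
ptr [0.626 0.01  0.279] [0.622 0.001 0.279] [array([0.6257, 0.0049, 0.2789]), np.float64(0.009)]
tab [0.707 0.071 0.285] [0.693 0.072 0.285] [array([0.7019, 0.0744, 0.2779]), np.float64(0.0048)]
knob [ 0.521 -0.076  0.316] [ 0.519 -0.081  0.316] [array([ 0.5207, -0.0788,  0.3156]), np.float64(0.0051)]
pivot [ 0.61  -0.075  0.28 ] [ 0.599 -0.078  0.28 ] [array([ 0.6056, -0.0753,  0.2747]), np.float64(0.0066)]
```

Call:
servo_tool --rows '[1,0.018,0.025,0.012,0,0,-0.7,1,0.018,0.025,0.012,0,0,-0.7,1,0.018,0.025,0.012,0,0,-0.7,1,0.018,0.025,0.012,0,0,-0.7,1,0.018,0.025,0.012,0,0,-0.7,1,0.018,0.025,0.012,0,0,-0.7,1,0.018,0.025,0.012,0,0,-0.7,1,0.018,0.025,0.012,0,0,-0.7,1,0.018,0.025,0.012,0,0,-0.7,1,0.018,0.025,0.012,0,0,-0.7]'

```text
time_s: 0.98
position: [0.3138, -0.2821, 0.3518]
tool_rot: [[-0.993, -0.0, 0.121], [-0.121, 0.0, -0.993], [0.0, -1.0, -0.0]]
ft_force: [1.0, -0.9, 0.1]
grip_width: 0.0856
```

Call:
servo_tool --rows '[1,0.02,0.025,0.008,0,0,-0.7,1,0.02,0.025,0.008,0,0,-0.7,1,0.02,0.025,0.008,0,0,-0.7,1,0.02,0.025,0.008,0,0,-0.7,1,0.02,0.025,0.008,0,0,-0.7,1,0.02,0.025,0.008,0,0,-0.7,1,0.02,0.025,0.008,0,0,-0.7,1,0.02,0.025,0.008,0,0,-0.7,1,0.02,0.025,0.008,0,0,-0.7,1,0.02,0.025,0.008,0,0,-0.7]'

```text
time_s: 1.82
position: [0.5139, -0.032, 0.4315]
tool_rot: [[-1.0, -0.0, 0.0], [-0.0, 0.0, -1.0], [0.0, -1.0, -0.0]]
ft_force: [-0.2, -0.6, 0.1]
grip_width: 0.0854
```

Call:
servo_tool --rows '[1,0,0,0,0,0,0,1,0,0,0,0,0,0]'

```text
time_s: 1.98
position: [0.5139, -0.0326, 0.4308]
tool_rot: [[-1.0, -0.001, 0.003], [-0.003, 0.0, -1.0], [0.001, -1.0, -0.0]]
ft_force: [-0.1, -1.3, -0.7]
grip_width: 0.0852
```

```bash
python3 - <<'E'
from h import *
s=env.observe(); print(s['time_s'],s['position'],np.round(s['tool_rot'],3).tolist(),np.round(s['q'],1),np.round(s['ft_force'],2))
a=env.get_image('wrist')[:,:,::-1]
cv2.imwrite('pics/w1.png',cv2.resize(a,None,fx=1.4,fy=1.4,interpolation=cv2.INTER_CUBIC))
for n,X in dict(hub=(.598,.089,.295),knob=(.52,-.078,.316),piv=(.604,-.076,.28),hand=(.583,.139,.335)).items(): print(n,proj('wrist',X,s)*1.4)
E
```

```text
1.9833 [ 0.51386161 -0.03261647  0.43084244] [[-1.0, -0.001, 0.003], [-0.003, 0.0, -1.0], [0.001, -1.0, -0.0]] [-16.8  14.9  52.6  -0.  112.6  73. ] [-0.12 -1.33 -0.67]
hub [193.17961647 146.74870428]
knob [453.5842276  274.18802741]
piv [449.24837107 138.00021823]
hand [ 75.52673404 174.80992194]
```

View pics/w1.png

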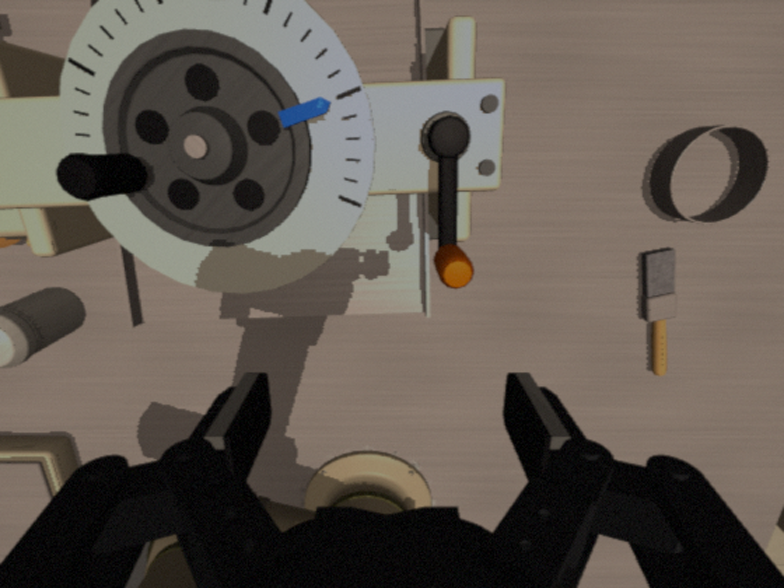

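```bash
python3 - <<'E'
from h import *
s=env.observe()
for n,p,z in [('hub',(195,147),.295),('knob',(456,270),.316),('piv',(449,134),.28),('hand',(78,177),.335),('ptr',(330,103),.279)]: print(n,np.round(onz('wrist',np.array(p)/1.4,z,s),4))
E
```

```text
hub [0.5974 0.0869 0.295 ]
knob [ 0.5222 -0.0802  0.316 ]
piv [ 0.6058 -0.0767  0.28  ]
hand [0.5815 0.1369 0.335 ]
ptr [0.6246 0.0018 0.279 ]
```

Call:
servo_tool --rows '[1,0.0035,-0.0235,-0.02,0,0,0,1,0.0035,-0.0235,-0.025,0,0,0,1,0,0,-0.035,0,0,0,1,0,0,-0.035,0,0,0,1,0,0,-0.035,0,0,0,1,0,0,0,0,0,0]'

```text
time_s: 2.53
position: [0.517, -0.0808, 0.275]
tool_rot: [[-1.0, -0.012, -0.002], [0.002, 0.005, -1.0], [0.012, -1.0, -0.005]]
ft_force: [-0.4, -0.0, -0.0]
grip_width: 0.0853
```

```bash
python3 - <<'E'
from h import *
s=env.observe(); print(s['time_s'],s['position'],s['q'],s['ft_force'])
a=env.get_image('wrist')[:,:,::-1]
cv2.imwrite('pics/w2.png',a)
E
```

```text
2.5333 [ 0.51695243 -0.08077992  0.27502461] [-2.18542412e+01  1.78051984e+01  7.31725439e+01 -9.06950626e-03
  8.97689212e+01  6.82349215e+01] [-0.44230248 -0.02693091 -0.00074795]
```

View pics/w2.png

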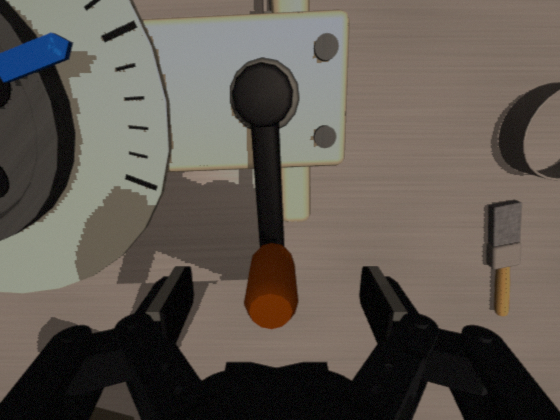

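Call:
servo_tool --rows '[0,0.003,0,0.002,0,0,0,0,0,0,0,0,0,0,0,0,0,0,0,0,0,0,0,0,0,0,0,0,0,0,0,0,0,0,0,0,0,0,0,0,0,0]' --force 25

```text
time_s: 3.08
position: [0.5235, -0.0805, 0.2843]
tool_rot: [[-1.0, 0.002, 0.001], [-0.001, -0.0, -1.0], [-0.002, -1.0, 0.0]]
ft_force: [-0.6, 1.2, 5.4]
grip_width: 0.0231
```

```bash
python3 - <<'E'
import numpy as np
t=np.radians(182.3+5*np.arange(16)); p=.085*np.c_[np.cos(t),np.sin(t)]; print(np.round(np.diff(p,axis=0),4).tolist())
E
```

```text
[[0.0006, -0.0074], [0.0013, -0.0073], [0.0019, -0.0072], [0.0025, -0.007], [0.0031, -0.0067], [0.0037, -0.0064], [0.0042, -0.0061], [0.0047, -0.0057], [0.0052, -0.0053], [0.0057, -0.0048], [0.0061, -0.0043], [0.0064, -0.0037], [0.0067, -0.0032], [0.007, -0.0026], [0.0072, -0.0019]]
```

Call:
servo_tool --rows '[0,0.0006,-0.0074,0,0,0,5,0,0.0013,-0.0073,0,0,0,5,0,0.0019,-0.0072,0,0,0,5,0,0.0025,-0.007,0,0,0,5,0,0.0031,-0.0067,0,0,0,5]'

```text
time_s: 3.5
position: [0.5338, -0.1151, 0.2843]
tool_rot: [[-0.904, 0.004, 0.428], [-0.428, 0.002, -0.904], [-0.004, -1.0, -0.0]]
ft_force: [7.4, 10.1, 3.4]
grip_width: 0.0233
```

Call:
servo_tool --rows '[0,0.0037,-0.0064,0,0,0,5,0,0.0042,-0.0061,0,0,0,5,0,0.0047,-0.0057,0,0,0,5,0,0.0052,-0.0053,0,0,0,5,0,0.0057,-0.0048,0,0,0,5,0,0.0061,-0.0043,0,0,0,5,0,0.0064,-0.0037,0,0,0,5,0,0.0067,-0.0032,0,0,0,5]'

```text
time_s: 4.17
position: [0.5766, -0.152, 0.2843]
tool_rot: [[-0.415, 0.003, 0.91], [-0.91, 0.006, -0.415], [-0.007, -1.0, 0.0]]
ft_force: [4.1, 21.2, 6.2]
grip_width: 0.0231
```

Call:
servo_tool --rows '[0,0.007,-0.0026,0,0,0,5,0,0.0072,-0.0019,0,0,0,5,0,0,0,0,0,0,0]'

```text
time_s: 4.42
position: [0.5871, -0.1546, 0.2841]
tool_rot: [[-0.25, -0.009, 0.968], [-0.968, 0.01, -0.25], [-0.008, -1.0, -0.011]]
ft_force: [-18.7, 25.4, 11.3]
grip_width: 0.0231
```

```bash
python3 - <<'E'
from h import *
s=env.observe(); p=s['position']-np.array([.6055,-.0767,0]); print(s['time_s'],s['position'],np.degrees(np.arctan2(p[1],p[0])),np.hypot(p[0],p[1]),s['ft_force'],s['grip_width'])
a=env.get_image('wrist')[:,:,::-1]
cv2.imwrite('pics/w3.png',a)
E
```

```text
4.4167 [ 0.58712857 -0.15464945  0.28408666] -103.26168033739239 0.08008511881145065 [-18.73175762  25.36055113  11.2968611 ] 0.02309519284805807
```

View pics/w3.png

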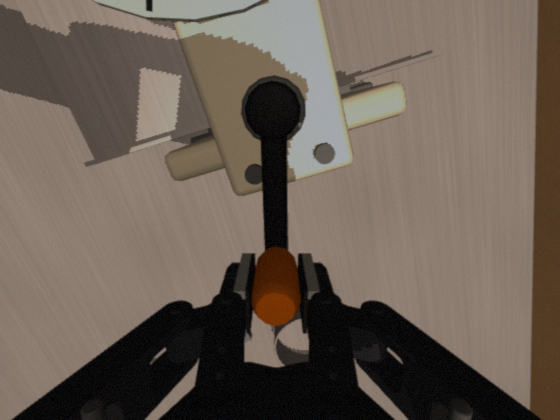

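Call:
servo_tool --rows '[0.75,0,0,0,0,0,0,0.75,0,0,0,0,0,0,0.75,0,0,0,0,0,0,0.75,0,0,0.03,0,0,0,0.75,0,0,0.035,0,0,0,0.75,0,0,0.035,0,0,0,0.75,0,0,0.035,0,0,0,0.75,0,0.015,0.01,0,0,-6.8,0.75,0,0.017,0,0,0,-6.8,0.75,0,0.017,0,0,0,-6.8]'

```text
time_s: 5.3
position: [0.5899, -0.1114, 0.4289]
tool_rot: [[-0.585, 0.002, 0.811], [-0.811, -0.001, -0.585], [-0.0, -1.0, 0.002]]
ft_force: [0.3, -0.0, 0.3]
grip_width: 0.0641
```

Call:
servo_tool --rows '[0.75,0,0.017,0,0,0,-6.8,0.75,0,0.017,0,0,0,-6.8,0.75,0,0.017,0,0,0,-6.8,0.75,0,0.017,0,0,0,-6.8,0.75,0,0.017,0,0,0,-6.8,0.75,0,0.017,0,0,0,-6.8,0.75,0,0.017,0,0,0,-6.8,0.75,0,0.017,0,0,0,-6.8]'

```text
time_s: 5.97
position: [0.5898, 0.0252, 0.4282]
tool_rot: [[-1.0, 0.0, -0.003], [0.003, -0.0, -1.0], [-0.0, -1.0, 0.0]]
ft_force: [0.1, -0.6, -0.3]
grip_width: 0.0637
```

```bash
python3 - <<'E'
from h import *
s=env.observe(); print(s['time_s'],s['position'],np.round(s['tool_rot'],3).tolist(),np.round(s['q'],1))
a=env.get_image('wrist')[:,:,::-1]
cv2.imwrite('pics/w4.png',cv2.resize(a,None,fx=1.4,fy=1.4,interpolation=cv2.INTER_CUBIC))
E
```

```text
5.9667 [0.58975732 0.02523064 0.42823523] [[-1.0, 0.0, -0.003], [0.003, -0.0, -1.0], [-0.0, -1.0, 0.0]] [ -9.   24.   39.4  -0.  116.6  81.1]
```

View pics/w4.png

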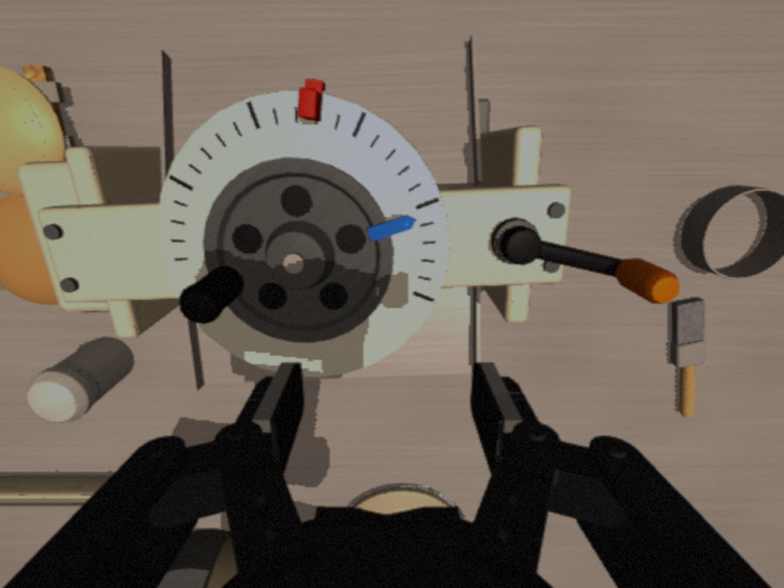

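```bash
python3 - <<'E'
from h import *
s=env.observe()
P={}
for n,p,z in [('hub',(292,263),.295),('hand',(201,305),.335),('ptr',(414,222),.279),('tab280',(311,103),.28),('tab300',(311,100),.3),('knob',(664,287),.316),('piv',(521,244),.28)]:
    P[n]=onz('wrist',np.array(p)/1.4,z,s); d=P[n]-P['hub'];print(n,np.round(P[n],4),'r',round(np.hypot(d[0],d[1]),4),'ang',round(np.degrees(np.arctan2(d[1],d[0])),1))
d=P['knob']-P['piv'];print(np.hypot(d[0],d[1]),np.degrees(np.arctan2(d[1],d[0])))
a=cv2.imread('pics/w4.png')[60:320,160:460];cv2.imwrite('pics/w4z.png',cv2.resize(a,None,fx=2.3,fy=2.3,interpolation=cv2.INTER_CUBIC))
E
```

```text
hub [0.5988 0.0916 0.295 ] r 0.0 ang 0.0
hand [0.5835 0.1399 0.335 ] r 0.0508 ang 107.5
ptr [0.6238 0.0064 0.279 ] r 0.0887 ang -73.7
tab280 [0.7013 0.0739 0.28  ] r 0.104 ang -9.8
tab300 [0.701  0.0705 0.3   ] r 0.1043 ang -11.6
knob [ 0.5861 -0.1548  0.316 ] r 0.2467 ang -93.0
piv [ 0.6074 -0.0706  0.28  ] r 0.1624 ang -87.0
0.08686994219786946 -104.20483557604547
```

View pics/w4z.png

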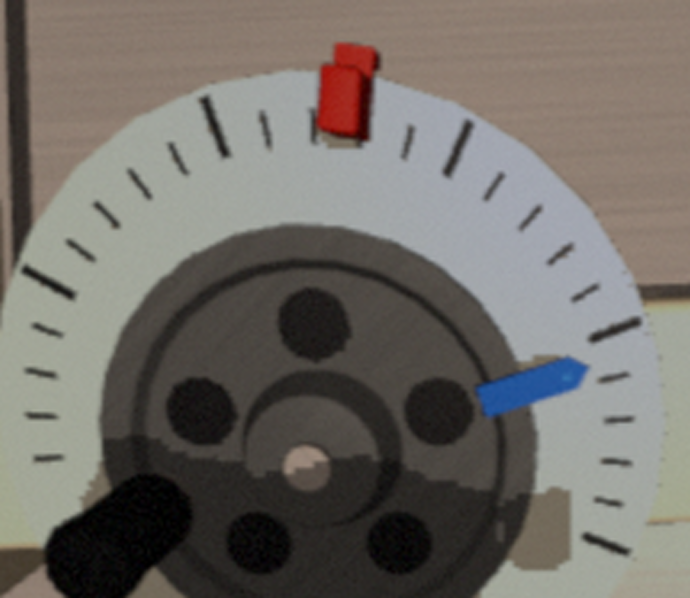

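Call:
servo_tool --rows '[0.7,-0.001,0.0165,0,0,0,-5.7,0.7,-0.001,0.0165,0,0,0,-5.7,0.7,-0.001,0.0165,0,0,0,-5.7,0.7,-0.001,0.0165,0,0,0,-5.7,0.7,-0.001,0.0165,0,0,0,-5.7,0.7,-0.001,0.0165,0,0,0,-5.7,0.7,-0.001,0.0165,0,0,0,-5.7,0.7,0,0,-0.035,0,0,0,0.7,0,0,-0.03,0,0,0,0.7,0,0,0,0,0,0]'

```text
time_s: 6.85
position: [0.5811, 0.14, 0.3568]
tool_rot: [[-0.77, -0.013, -0.638], [0.638, -0.001, -0.77], [0.009, -1.0, 0.009]]
ft_force: [0.3, 0.1, -0.5]
grip_width: 0.0602
```

```bash
python3 - <<'E'
from h import *
s=env.observe(); print(s['time_s'],s['position'],np.round(s['tool_rot'],3).tolist(),np.round(s['q'],1))
a=env.get_image('wrist')[:,:,::-1]
cv2.imwrite('pics/w5.png',a)
cv2.imwrite('pics/sd5.png',env.get_image('side')[:,:,::-1])
for X in [(.583,.1405,.335),(.583,.1405,.309)]: print(proj('wrist',X,s))
E
```

```text
6.85 [0.58107725 0.14004243 0.35679669] [[-0.77, -0.013, -0.638], [0.638, -0.001, -0.77], [0.009, -1.0, 0.009]] [  2.2  24.6  49.7  -0.  106.4 131.8]
[270.55787982 248.49096195]
[270.85111975 231.26856048]
```

View pics/w5.png

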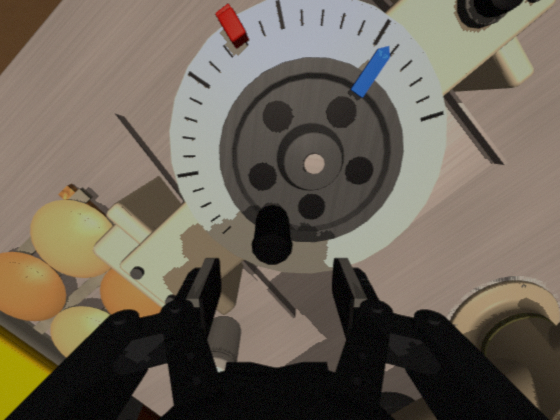

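The handle's top is at about (271,248), where the projection put it, and it sits between the fingers. I'll descend and grip.

Call:
servo_tool --rows '[0.7,0.002,0,-0.03,0,0,0,0.7,0,0,-0.03,0,0,0,0.7,0,0,0,0,0,0,0,0,0,0,0,0,0,0,0,0,0,0,0,0,0,0,0,0,0,0,0,0,0,0,0,0,0,0,0,0,0,0,0,0,0]' --force 50

```text
time_s: 7.62
position: [0.5857, 0.1401, 0.3067]
tool_rot: [[-0.77, 0.007, -0.639], [0.639, -0.0, -0.77], [-0.005, -1.0, -0.004]]
ft_force: [1.0, -1.4, 6.3]
grip_width: 0.0246
```

```bash
python3 - <<'E'
import numpy as np
t=np.radians(107+5*np.arange(23)); p=.055*np.c_[np.cos(t),np.sin(t)]; 
for i,d in enumerate(np.round(np.diff(p,axis=0),4)): print(i+1,107+5*(i+1),d)
E
```

```text
1 112 [-0.0045 -0.0016]
2 117 [-0.0044 -0.002 ]
3 122 [-0.0042 -0.0024]
4 127 [-0.004  -0.0027]
5 132 [-0.0037 -0.0031]
6 137 [-0.0034 -0.0034]
7 142 [-0.0031 -0.0036]
8 147 [-0.0028 -0.0039]
9 152 [-0.0024 -0.0041]
10 157 [-0.0021 -0.0043]
11 162 [-0.0017 -0.0045]
12 167 [-0.0013 -0.0046]
13 172 [-0.0009 -0.0047]
14 177 [-0.0005 -0.0048]
15 182 [-0.     -0.0048]
16 187 [ 0.0004 -0.0048]
17 192 [ 0.0008 -0.0047]
18 197 [ 0.0012 -0.0046]
19 202 [ 0.0016 -0.0045]
20 207 [ 0.002  -0.0044]
21 212 [ 0.0024 -0.0042]
22 217 [ 0.0027 -0.004 ]
```

Call:
servo_tool --rows '[0,-0.0045,-0.0016,0,0,0,2.5,0,-0.0044,-0.002,0,0,0,2.5,0,-0.0042,-0.0024,0,0,0,2.5,0,-0.004,-0.0027,0,0,0,2.5,0,-0.0037,-0.0031,0,0,0,2.5]'

```text
time_s: 8.03
position: [0.5661, 0.1294, 0.3067]
tool_rot: [[-0.891, 0.011, -0.454], [0.454, 0.002, -0.891], [-0.008, -1.0, -0.007]]
ft_force: [9.8, 5.3, 4.4]
grip_width: 0.0245
```

```bash
cat > st.py <<'E'
from h import *
import sys
s=env.observe(); p=s['position'][:2]-np.array([.5985,.0893]); print(s['time_s'],np.round(s['position'],4),'r',round(np.hypot(*p),4),'ang',round(np.degrees(np.arctan2(p[1],p[0]))%360,1),'F',np.round(s['ft_force'],1),round(s['grip_width'],4))
if len(sys.argv)>1: 
    a=env.get_image('wrist')[:,:,::-1]; cv2.imwrite(sys.argv[1],cv2.resize(a,None,fx=1.4,fy=1.4,interpolation=cv2.INTER_CUBIC))
E
python3 st.py pics/w6.png
```

```text
8.0333 [0.5661 0.1294 0.3067] r 0.0515 ang 129.0 F [9.8 5.3 4.4] 0.0245
```

View pics/w6.png

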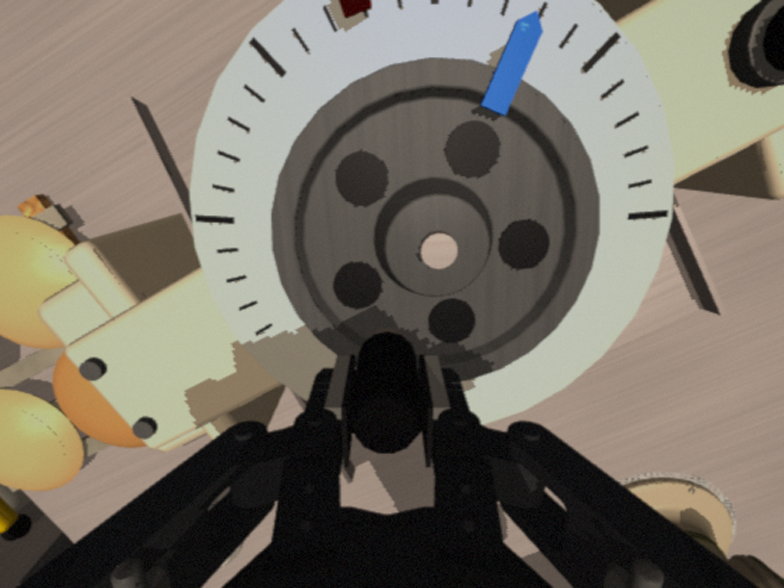

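The grip holds and the wheel is following. The pointer tip is now at about (530,18), with the tab at (350,8).

Call:
servo_tool --rows '[0,-0.0034,-0.0034,0,0,0,2.5,0,-0.0031,-0.0036,0,0,0,2.5,0,-0.0028,-0.0039,0,0,0,2.5,0,-0.0024,-0.0041,0,0,0,2.5,0,-0.0021,-0.0043,0,0,0,2.5,0,-0.0017,-0.0045,0,0,0,2.5,0,-0.0013,-0.0046,0,0,0,2.5]'

```text
time_s: 8.67
position: [0.5493, 0.1015, 0.3067]
tool_rot: [[-0.986, 0.011, -0.164], [0.164, 0.003, -0.986], [-0.01, -1.0, -0.005]]
ft_force: [8.4, 8.8, 3.2]
grip_width: 0.0247
```

```bash
python3 st.py pics/w7.png
```

```text
8.6667 [0.5493 0.1015 0.3067] r 0.0507 ang 166.1 F [8.4 8.8 3.2] 0.0247
```

View pics/w7.png

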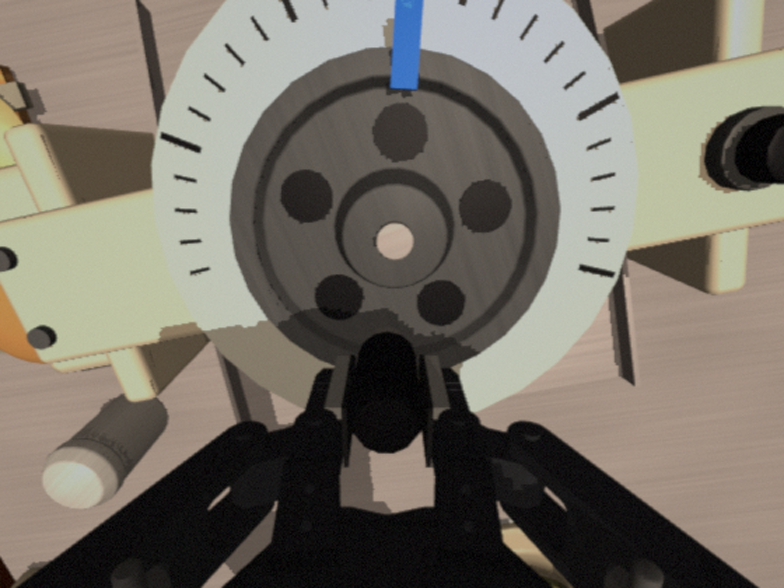

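Call:
servo_tool --rows '[0,-0.0004,-0.0047,0,0,0,2.5,0,0,-0.0048,0,0,0,2.5,0,0.0005,-0.0048,0,0,0,2.5,0,0.0006,-0.0048,0,0,0,2.5,0,0.0008,-0.0047,0,0,0,2.5,0,0.0012,-0.0046,0,0,0,2.5,0,0.0016,-0.0045,0,0,0,2.5,0,0.002,-0.0044,0,0,0,2.5,0,0.0024,-0.0042,0,0,0,2.5,0,0.0027,-0.004,0,0,0,2.5]'

```text
time_s: 9.55
position: [0.5595, 0.0573, 0.3066]
tool_rot: [[-0.963, 0.007, 0.269], [-0.269, 0.006, -0.963], [-0.008, -1.0, -0.003]]
ft_force: [2.5, 15.7, 6.4]
grip_width: 0.0244
```

```bash
python3 st.py; python3 - <<'E'
from h import *
a=env.get_image('scene')[140:260,240:420,::-1]; a=cv2.resize(a,None,fx=4.4,fy=4.4,interpolation=cv2.INTER_CUBIC);cv2.imwrite('pics/sc8.png',a)
E
```

```text
9.55 [0.5595 0.0573 0.3066] r 0.0505 ang 219.4 F [ 2.5 15.7  6.4] 0.0244
```

View pics/sc8.png

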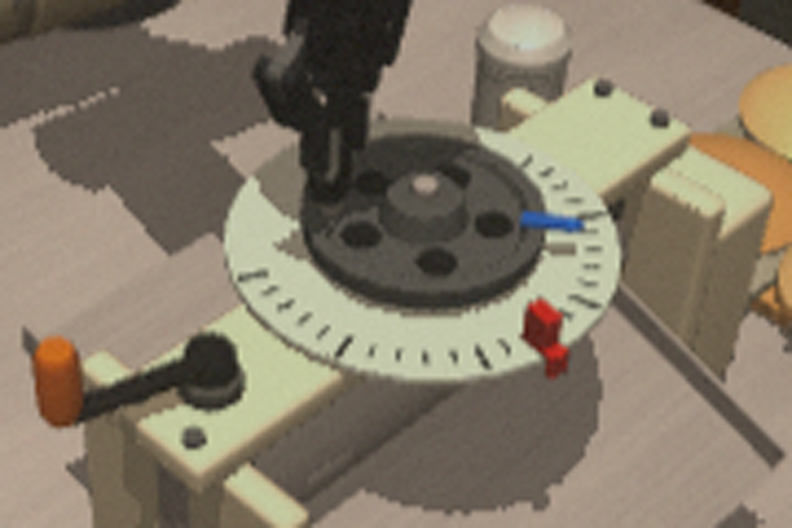

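```bash
python3 - <<'E'
from h import *
A=np.array([.5985,.0893])
for n,p,z in [('tip',(583,226),.279),('tabtop',(543,305),.28),('tabmid',(543,330),.27)]:
    X=onz('scene',(240+p[0]/4.4-.4,140+p[1]/4.4-.4),z); d=X[:2]-A; print(n,X,np.hypot(*d),np.degrees(np.arctan2(d[1],d[0])))
E
```

```text
tip [0.66910704 0.14583361 0.279     ] 0.09045110773985249 38.68354074780222
tabtop [0.6984005  0.07974071 0.28      ] 0.10035681595335302 -5.465882464193333
tabmid [0.70505377 0.07399855 0.27      ] 0.10764683434037112 -8.171982076533116
```

Call:
servo_tool --rows '[0,-0.0027,0.004,0,0,0,-2.5,0,-0.0024,0.0042,0,0,0,-2.5,0,-0.002,0.0044,0,0,0,-2.5,0,-0.0016,0.0045,0,0,0,-2.5,0,-0.0012,0.0046,0,0,0,-2.5,0,-0.0008,0.0047,0,0,0,-2.5,0,-0.0004,0.0048,0,0,0,-2.5,0,0,0,0,0,0,0]'

```text
time_s: 10.27
position: [0.5485, 0.0852, 0.3067]
tool_rot: [[-0.999, 0.007, -0.041], [0.041, -0.002, -0.999], [-0.007, -1.0, 0.002]]
ft_force: [-0.0, -3.9, 7.3]
grip_width: 0.0247
```

```bash
cat > chk.py <<'E'
import sys
from h import *
a=env.get_image('scene')[160:240,290:400,::-1]; cv2.imwrite('pics/sc%s.png'%sys.argv[1],cv2.resize(a,None,fx=7,fy=7,interpolation=cv2.INTER_CUBIC))
a=env.get_image('side')[140:200,210:320,::-1]; cv2.imwrite('pics/sd%s.png'%sys.argv[1],cv2.resize(a,None,fx=7,fy=7,interpolation=cv2.INTER_CUBIC))
E
python3 st.py; python3 chk.py 9
```

```text
10.2667 [0.5485 0.0852 0.3067] r 0.0502 ang 184.7 F [-0.  -3.9  7.3] 0.0247
```

View pics/sc9.png

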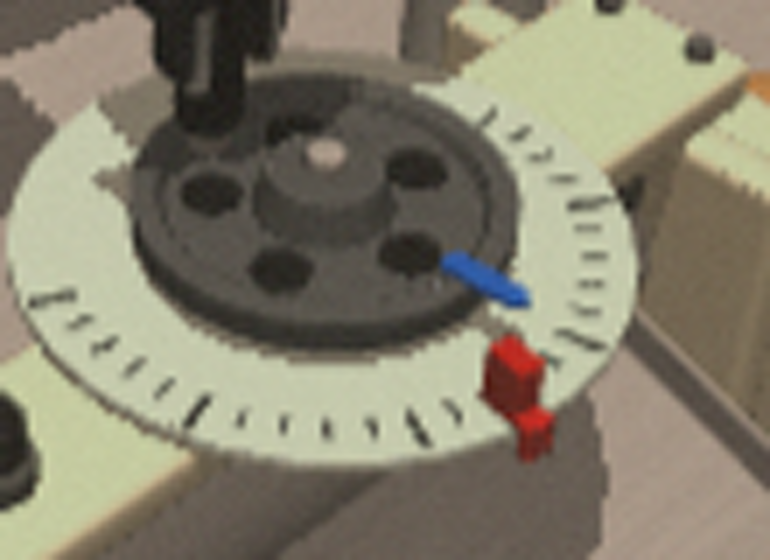

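View pics/sd9.png

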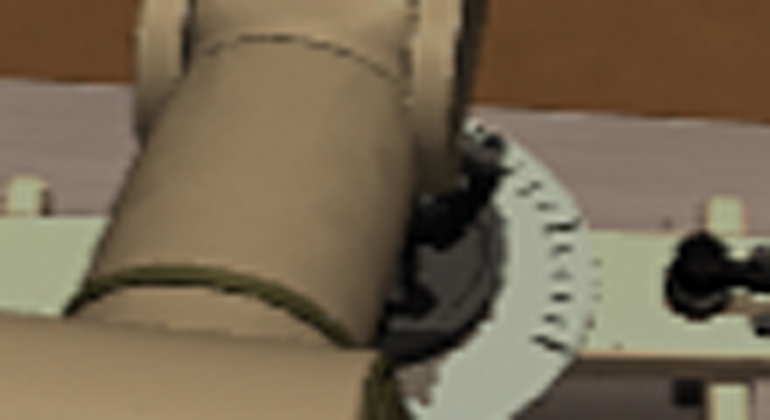

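Call:
servo_tool --rows '[0,0,0.0024,0,0,0,0,0,0,0.0024,0,0,0,0,0,0.0002,0.0024,0,0,0,0,0,0,0,0,0,0,0,0.7,0,0,0,0,0,0,0.7,0,0,0,0,0,0,0.7,0,0,0,0,0,0,0.7,0,0,0.04,0,0,0,0.7,0.01,-0.015,0.04,0,0,0,0.7,0.03,-0.02,0.04,0,0,0]'

```text
time_s: 11.2
position: [0.5786, 0.0641, 0.4169]
tool_rot: [[-0.999, 0.004, -0.036], [0.036, -0.0, -0.999], [-0.004, -1.0, -0.0]]
ft_force: [0.4, 0.0, 0.9]
grip_width: 0.0595
```

Call:
servo_tool --rows '[0.7,0.025,-0.02,0.01,0,0,0,0.7,0,0,0,0,0,0,0.7,0,0,0,0,0,0,0.7,0,0,0,0,0,0]'

```text
time_s: 11.53
position: [0.605, 0.0437, 0.4217]
tool_rot: [[-0.999, -0.001, -0.038], [0.038, 0.0, -0.999], [0.001, -1.0, -0.0]]
ft_force: [-0.2, -0.6, -0.2]
grip_width: 0.0597
```

```bash
python3 st.py pics/w10.png; python3 -c "
from h import *
s=env.observe();print(np.round(s['tool_rot'],4).tolist())
a=cv2.imread('pics/w10.png')[40:340,140:500];cv2.imwrite('pics/w10z.png',cv2.resize(a,None,fx=2,fy=2,interpolation=cv2.INTER_CUBIC))"
```

```text
11.5333 [0.605  0.0437 0.4217] r 0.0461 ang 278.1 F [-0.2 -0.6 -0.2] 0.0597
[[-0.9993, -0.001, -0.0372], [0.0372, 0.0003, -0.9993], [0.001, -1.0, -0.0003]]
```

View pics/w10.png

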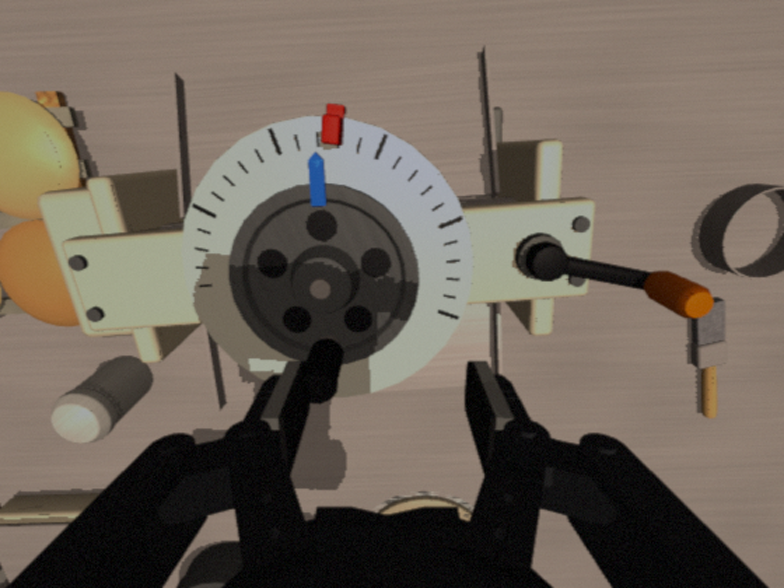

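View pics/w10z.png

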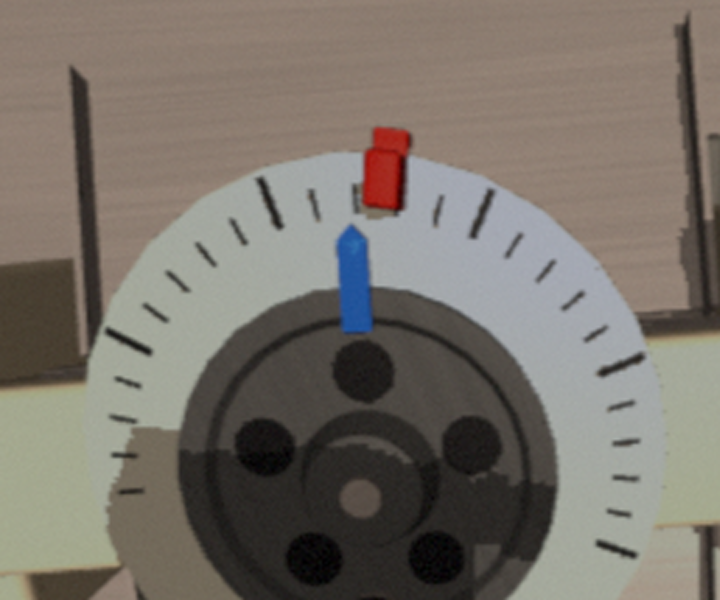

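```bash
cat > an.py <<'E'
from h import *
from scipy.optimize import least_squares
def run(s,ticks,tip,tabs,hub,f=lambda p:(140+p[0]/2,40+p[1]/2)):
    g=lambda p,z: onz('wrist',np.array(f(p))/1.4,z,s)[:2]
    T=np.array([g(p,.2555) for p in ticks])
    r=least_squares(lambda v: np.hypot(*(T-v[:2]).T)-v[2],[.6,.09,.1]); print('axis',np.round(r.x,4),'res',np.round(r.fun*1e3,1),'hub',np.round(g(hub,.295),4))
    A=r.x[:2]
    for C in (A,g(hub,.295)):
        for n,p in [('tip',tip)]+[('tab',t) for t in tabs]:
            d=g(p,.2795)-C; print(n,round(np.hypot(*d),4),round(np.degrees(np.arctan2(d[1],d[0])),2))
if __name__=='__main__':
    run(env.observe(),[(261,178),(493,190),(107,331),(643,358),(635,553)],(351,226),[(363,207),(397,210),(367,148),(405,150)],(360,498))
E
python3 an.py
```

```text
axis [0.5986 0.088  0.1098] res [-0.   0.1  0.  -0.1  0. ] hub [0.598  0.0884]
tip 0.0883 -1.53
tab 0.0942 -4.14
tab 0.0943 -10.87
tab 0.112 -4.95
tab 0.1126 -11.11
tip 0.0889 -1.77
tab 0.0948 -4.36
tab 0.095 -11.04
tab 0.1126 -5.12
tab 0.1133 -11.25
```

Call:
servo_tool --rows '[0.7,-0.02,0.015,-0.01,0,0,0,0.7,-0.02,0.015,-0.01,0,0,0,0.7,-0.019,0.016,-0.01,0,0,0,0.7,0,0,-0.03,0,0,0,0.7,0,0,-0.03,0,0,0,0.7,0,0,-0.028,0,0,0,0.7,0,0,0,0,0,0,0.7,0,0,0,0,0,0]'

```text
time_s: 12.25
position: [0.5453, 0.0899, 0.3045]
tool_rot: [[-0.999, -0.002, -0.037], [0.037, 0.0, -0.999], [0.002, -1.0, -0.0]]
ft_force: [0.2, -1.0, 0.5]
grip_width: 0.0598
```

Call:
servo_tool --rows '[0,0,0,0,0,0,0,0,0,0,0,0,0,0,0,0,0,0,0,0,0,0,0,0,0,0,0,0,0,0,0,0,0,0,0]' --force 40

```text
time_s: 12.67
position: [0.5467, 0.0894, 0.3062]
tool_rot: [[-0.999, 0.004, -0.038], [0.038, 0.0, -0.999], [-0.004, -1.0, -0.0]]
ft_force: [-0.6, 0.8, 6.2]
grip_width: 0.025
```

Call:
servo_tool --rows '[0,0.0001,0.0018,0,0,0,0,0,0.0001,0.0018,0,0,0,0,0,0.0002,0.0018,0,0,0,0,0,0,0,0,0,0,0,0,0,0,0,0,0,0]'

```text
time_s: 13.08
position: [0.5468, 0.0935, 0.3062]
tool_rot: [[-0.999, 0.003, -0.039], [0.039, -0.003, -0.999], [-0.003, -1.0, 0.002]]
ft_force: [-3.1, -5.7, 6.2]
grip_width: 0.025
```

Call:
servo_tool --rows '[0,0.0001,0.0015,0,0,0,0,0,0,0,0,0,0,0,0,0,0,0,0,0,0]'

```text
time_s: 13.33
position: [0.5469, 0.0948, 0.3062]
tool_rot: [[-0.999, 0.003, -0.039], [0.039, -0.003, -0.999], [-0.003, -1.0, 0.003]]
ft_force: [-2.5, -6.7, 6.7]
grip_width: 0.0248
```

Call:
servo_tool --rows '[0.7,0,0,0,0,0,0,0.7,0,0,0,0,0,0,0.7,0,0,0,0,0,0,0.7,0,0,0.04,0,0,0,0.7,0.015,-0.015,0.04,0,0,0,0.7,0.025,-0.02,0.035,0,0,0,0.7,0.025,-0.02,0,0,0,0,0.7,0,0,0,0,0,0,0.7,0,0,0,0,0,0,0.7,0,0,0,0,0,0]'

```text
time_s: 14.17
position: [0.6073, 0.0451, 0.4113]
tool_rot: [[-0.999, -0.001, -0.038], [0.038, 0.0, -0.999], [0.001, -1.0, -0.0]]
ft_force: [-0.5, -0.6, 0.7]
grip_width: 0.0597
```

```bash
python3 st.py pics/w11.png; python3 -c "
from h import *
a=cv2.imread('pics/w11.png')[40:340,140:500];cv2.imwrite('pics/w11z.png',cv2.resize(a,None,fx=2,fy=2,interpolation=cv2.INTER_CUBIC))"
```

```text
14.1667 [0.6073 0.0451 0.4113] r 0.0451 ang 281.3 F [-0.5 -0.6  0.7] 0.0597
```

View pics/w11z.png

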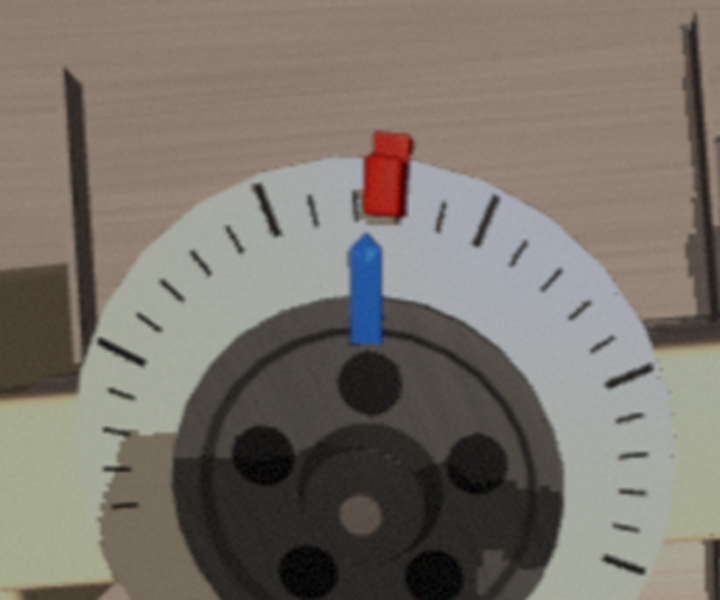

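```bash
python3 - <<'E'
from an import *
run(env.observe(),[(257,184),(496,196),(99,340),(652,369),(645,571)],(365,234),[(363,213),(402,216),(367,154),(407,156)],(360,515))
E
```

```text
axis [0.5977 0.0882 0.1107] res [ 0.2  0.1 -0.1 -0.3  0.2] hub [0.598  0.0886]
tip 0.0894 -4.47
tab 0.0957 -4.13
tab 0.096 -11.47
tab 0.1129 -4.91
tab 0.1136 -11.12
tip 0.0892 -4.69
tab 0.0955 -4.34
tab 0.0958 -11.69
tab 0.1127 -5.08
tab 0.1134 -11.31
```

```bash
cat > blue.py <<'E'
from h import *
def blue(s,img,save=None,A=(.598,.0884)):
    b,g,r=[img[:,:,i].astype(int) for i in (2,1,0)]
    m=((b>g+35)&(b>r+60)).astype(np.uint8)
    n,l,st,c=cv2.connectedComponentsWithStats(m); 
    cand=[i for i in range(1,n) if st[i,4]>40]
    i=max(cand,key=lambda i:st[i,4]); v,u=np.nonzero(l==i)
    X=np.array([onz('wrist',(a,bb),.2795,s)[:2] for a,bb in zip(u,v)])
    d=X-np.array(A); w=d.mean(0); ang=np.degrees(np.arctan2(w[1],w[0]))
    q=X.mean(0); e=np.linalg.svd(X-q)[2][0]; e*=np.sign(e[0])
    print('blue n',len(u),'px box',u.min(),u.max(),v.min(),v.max(),'r',np.hypot(*d.T).min().round(4),np.hypot(*d.T).max().round(4),'centroid ang',ang.round(2),'line ang',np.degrees(np.arctan2(e[1],e[0])).round(2))
if __name__=='__main__':
    s=env.observe(); print(s['time_s'],np.round(s['position'],4),np.round(s['ft_force'],1)); blue(s,env.get_image('wrist'))
E
python3 blue.py
```

```text
14.2167 [0.607  0.0454 0.4117] [-0.  -0.1  0.2]
blue n 410 px box 225 236 112 150 r 0.0558 0.0893 centroid ang -4.84 line ang -5.55
```

Call:
servo_tool --rows '[0.7,-0.02,0.016,-0.01,0,0,0,0.7,-0.02,0.016,-0.01,0,0,0,0.7,-0.021,0.0155,-0.01,0,0,0,0.7,0,0,-0.03,0,0,0,0.7,0,0,-0.03,0,0,0,0.7,0,0,-0.016,0,0,0,0.7,0,0,0,0,0,0,0.7,0,0,0,0,0,0]'

```text
time_s: 14.93
position: [0.546, 0.0928, 0.3064]
tool_rot: [[-0.999, -0.0, -0.037], [0.037, 0.0, -0.999], [0.0, -1.0, -0.0]]
ft_force: [-0.3, 1.1, 1.1]
grip_width: 0.0599
```

Call:
servo_tool --rows '[0,0,0,0,0,0,0,0,0,0,0,0,0,0,0,0,0,0,0,0,0,0,0,0,0,0,0,0,0,0,0,0,0,0,0]' --force 40

```text
time_s: 15.35
position: [0.5468, 0.0924, 0.3073]
tool_rot: [[-0.999, 0.003, -0.038], [0.038, 0.0, -0.999], [-0.003, -1.0, -0.0]]
ft_force: [-0.1, 0.3, 7.0]
grip_width: 0.0252
```

```bash
python3 blue.py
```

```text
15.35 [0.5468 0.0924 0.3073] [-0.1  0.3  7. ]
blue n 1186 px box 267 287 0 59 r 0.0556 0.0819 centroid ang -2.3 line ang -3.36
```

```bash
python3 st.py pics/w12.png; python3 -c "
from h import *
a=cv2.imread('pics/w12.png')[0:300,140:660];cv2.imwrite('pics/w12z.png',cv2.resize(a,None,fx=1.5,fy=1.5,interpolation=cv2.INTER_CUBIC))"
```

```text
15.4 [0.5468 0.0924 0.3073] r 0.0518 ang 176.5 F [-0.6  1.4  5.9] 0.0247
```

View pics/w12z.png

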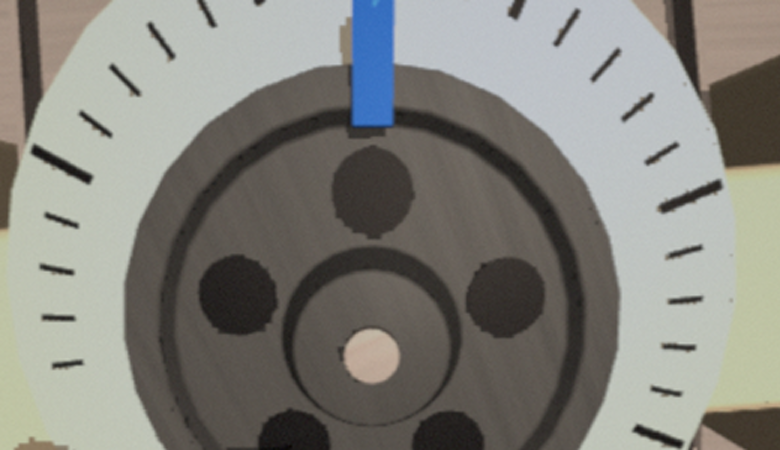

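```bash
python3 - <<'E'
from h import *
from scipy.optimize import least_squares
def fit(g,big,small,extra):
    B=np.array([g(p,.2555) for p in big]); S=np.array([g(p,.2555) for p in small]) if small else np.zeros((0,2))
    r=least_squares(lambda v: np.r_[np.hypot(*(B-v[:2]).T)-.1105,np.hypot(*(S-v[:2]).T)-v[2]],[.6,.09,.105]); A=r.x[:2]
    an=lambda P: np.round(np.degrees(np.arctan2(P[:,1]-A[1],P[:,0]-A[0])),2)
    print('axis',r.x.round(4),np.round(r.fun*1e3,1)); print('big',an(B),'small',an(S) if small else '')
    for n,p,z in extra: print(n,an(g(p,z)[None]))
s=env.observe()
g=lambda p,z: onz('wrist',((140+p[0]/1.5)/1.4,(p[1]/1.5)/1.4),z,s)[:2]
fit(g,[(32,150),(721,185)],[(149,22),(110,66),(81,112),(45,213),(40,267),(42,317),(52,366),(579,10),(620,50),(654,95),(678,146),(702,247),(704,298),(696,348)],[('bar base',(373,125),.279),('bar up',(373.5,10),.279),('hub',(372,356),.295)])
# w11
s2=dict(position=np.array([.6073,.0451,.4113]),tool_rot=np.array([[-.9993,-.001,-.038],[.038,0,-.9993],[.001,-1,0]]))
g=lambda p,z: onz('wrist',((140+p[0]/2)/1.4,(40+p[1]/2)/1.4),z,s2)[:2]
fit(g,[(257,184),(496,196),(99,340),(652,369),(645,571)],[],[('base',(366,344),.279),('tip',(365,234),.279),('tabL',(363,213),.28),('tabR',(402,216),.28)])
E
```

```text
axis [0.598  0.0882 0.1028] [ 0.   0.   0.3  0.  -0.1 -0.  -0.1  0.  -0.   0.  -0.1  0.1 -0.3 -0.2
  0.3  0.1]
big [ 59.69 -69.4 ] small [ 33.59  42.43  50.77  67.85  76.76  85.23  93.9  -34.94 -43.55 -52.19
 -60.95 -77.8  -86.39 -95.06]
bar base [-2.33]
bar up [-2.34]
hub [17.67]
axis [0.5981 0.0878 0.105 ] [ 0.2  0.1 -0.1 -0.3  0.2]
big [  16.55  -26.27   59.34  -69.71 -112.14] small 
base [-4.37]
tip [-4.45]
tabL [-4.2]
tabR [-11.52]
```

Call:
servo_tool --rows '[0.45,0,0,0,0,0,0,0.45,0,0,0,0,0,0,0.45,0,0,0,0,0,0,0.45,0,0,0,0,0,0]'

```text
time_s: 15.78
position: [0.5464, 0.0923, 0.3057]
tool_rot: [[-0.999, -0.0, -0.038], [0.038, -0.0, -0.999], [0.0, -1.0, 0.0]]
ft_force: [0.2, 0.3, 0.2]
grip_width: 0.0385
```

```bash
python3 blue.py;python3 st.py pics/w13.png
```

```text
15.7833 [0.5464 0.0923 0.3057] [0.2 0.3 0.2]
blue n 1185 px box 267 287 0 58 r 0.0553 0.0808 centroid ang -2.18 line ang -2.58
15.8333 [0.5465 0.0923 0.3056] r 0.0521 ang 176.7 F [-0.1 -0.5  0.2] 0.0383
```

View pics/w13.png

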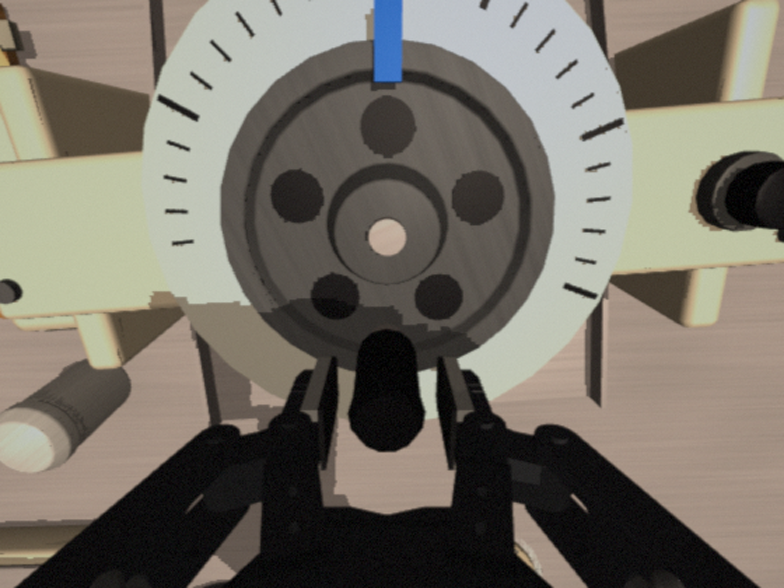

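Call:
servo_tool --rows '[0.45,0,0.002,0,0,0,0,0.45,0,0.002,0,0,0,0,0.45,0,0.002,0,0,0,0,0.45,0,0.002,0,0,0,0,0.45,0,0.002,0,0,0,0,0.45,0,0,0,0,0,0,0.45,0,0,0,0,0,0]'

```text
time_s: 16.47
position: [0.5465, 0.1018, 0.3058]
tool_rot: [[-0.999, -0.0, -0.039], [0.039, -0.002, -0.999], [0.0, -1.0, 0.002]]
ft_force: [-0.4, -4.2, -0.0]
grip_width: 0.0388
```

```bash
python3 blue.py
```

```text
16.4667 [0.5465 0.1018 0.3058] [-0.4 -4.2 -0. ]
blue n 1178 px box 291 314 0 58 r 0.0551 0.0809 centroid ang -5.19 line ang -5.75
```

Call:
servo_tool --rows '[0.45,0,0.001,0,0,0,0,0.45,0,0.001,0,0,0,0,0.45,0,0,0,0,0,0,0.45,0,0,0,0,0,0]'

```text
time_s: 16.85
position: [0.5465, 0.1034, 0.3058]
tool_rot: [[-0.999, -0.0, -0.039], [0.039, -0.002, -0.999], [-0.0, -1.0, 0.002]]
ft_force: [0.4, -7.4, -0.6]
grip_width: 0.0383
```

```bash
python3 blue.py
```

```text
16.85 [0.5465 0.1034 0.3058] [ 0.4 -7.4 -0.6]
blue n 1189 px box 297 322 0 58 r 0.0551 0.0812 centroid ang -6.78 line ang -7.68
```

Call:
servo_tool --rows '[0.45,0,-0.005,0,0,0,0,0.45,0,-0.004,0,0,0,0,0.45,0,0,0.035,0,0,0,0.45,0.01,-0.01,0.04,0,0,0,0.45,0.025,-0.02,0.035,0,0,0,0.45,0.025,-0.02,0,0,0,0,0.45,0,0,0,0,0,0,0.45,0,0,0,0,0,0,0.45,0,0,0,0,0,0]'

```text
time_s: 17.65
position: [0.6031, 0.0481, 0.4103]
tool_rot: [[-0.999, -0.001, -0.038], [0.038, 0.001, -0.999], [0.001, -1.0, -0.001]]
ft_force: [-0.3, 0.8, 0.9]
grip_width: 0.0381
```

```bash
python3 blue.py; python3 st.py pics/w14.png; python3 -c "
from h import *
a=cv2.imread('pics/w14.png')[40:340,140:500];cv2.imwrite('pics/w14z.png',cv2.resize(a,None,fx=2,fy=2,interpolation=cv2.INTER_CUBIC))"
```

```text
17.65 [0.6031 0.0481 0.4103] [-0.3  0.8  0.9]
blue n 414 px box 230 242 107 146 r 0.0555 0.0896 centroid ang -7.01 line ang -7.4
17.7 [0.6028 0.0485 0.4108] r 0.0411 ang 276.0 F [-0.7  0.4  0.4] 0.0383
```

View pics/w14z.png

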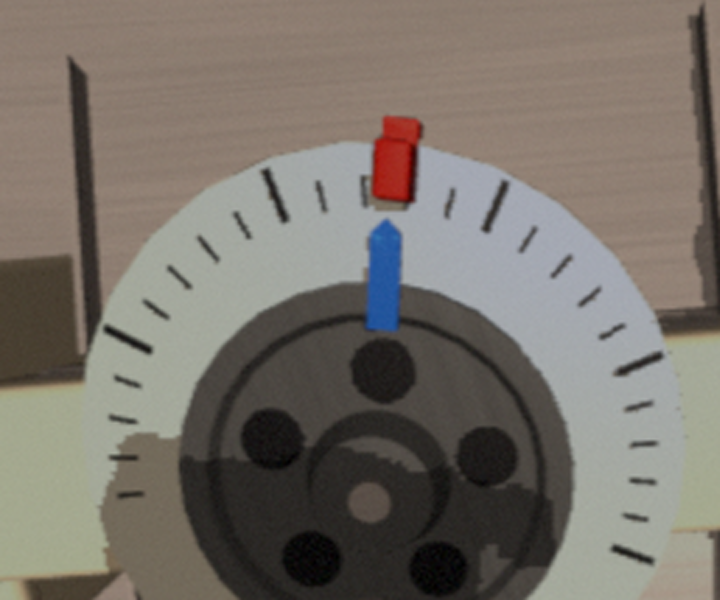

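```bash
python3 - <<'E'
from an import *
run(env.observe(),[(264,170),(506,182),(105,327),(662,356),(654,561)],(386,219),[(373,198),(411,202),(376,138),(416,140)],(369,502))
s=env.observe()
a=cv2.imread('pics/w14.png')[60:160,300:370];cv2.imwrite('pics/w14t.png',cv2.resize(a,None,fx=6,fy=6,interpolation=cv2.INTER_CUBIC))
E
```

```text
axis [0.5978 0.0881 0.1107] res [ 0.1  0.1 -0.1 -0.2  0.1] hub [0.5983 0.0883]
tip 0.0896 -6.86
tab 0.0956 -4.29
tab 0.0956 -11.41
tab 0.1128 -4.84
tab 0.1135 -11.01
tip 0.0891 -6.98
tab 0.095 -4.39
tab 0.0951 -11.55
tab 0.1123 -4.93
tab 0.113 -11.13
```

View pics/w14t.png

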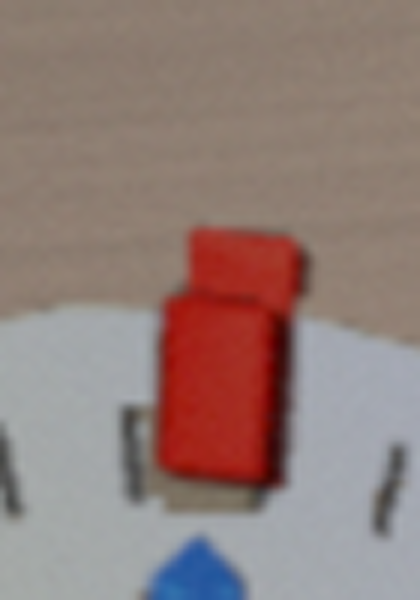

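```bash
python3 - <<'E'
from an import *
run(env.observe(),[(264,170),(506,182),(105,327),(662,356),(654,561)],(201,540),[(158,470),(270,480),(165,298),(278,305)],(369,502),f=lambda p:(300+p[0]/6,60+p[1]/6)) if 0 else None
s=env.observe();A=np.array([.598,.0882])
for p,z in [((201,538),.279),((158,470),.28),((270,480),.28),((165,298),.28),((278,305),.28)]:
    d=onz('wrist',((300+p[0]/6)/1.4,(60+p[1]/6)/1.4),z,s)[:2]-A; print(np.hypot(*d).round(4),np.degrees(np.arctan2(d[1],d[0])).round(2))
E
```

```text
0.0893 -7.09
0.0957 -4.33
0.0959 -11.28
0.1122 -4.77
0.1126 -10.61
```

Call:
servo_tool --rows '[0.45,-0.02,0.016,-0.01,0,0,0,0.45,-0.02,0.016,-0.01,0,0,0,0.45,-0.0165,0.0147,-0.005,0,0,0,0.45,0,0,0,0,0,0,0.45,0,0,-0.03,0,0,0,0.45,0,0,-0.03,0,0,0,0.45,0,0,-0.02,0,0,0,0.45,0,0,0,0,0,0,0.45,0,0,0,0,0,0]'

```text
time_s: 18.5
position: [0.5466, 0.0948, 0.3063]
tool_rot: [[-0.999, -0.0, -0.038], [0.038, 0.0, -0.999], [0.0, -1.0, -0.0]]
ft_force: [0.6, 0.2, -0.5]
grip_width: 0.0386
```

```bash
python3 blue.py
```

```text
18.5 [0.5466 0.0948 0.3063] [ 0.6  0.2 -0.5]
blue n 1196 px box 281 305 0 59 r 0.0551 0.0817 centroid ang -6.81 line ang -7.61
```

Call:
servo_tool --rows '[0.45,0,0.002,0,0,0,0,0.45,0,0.002,0,0,0,0,0.45,0,0.002,0,0,0,0,0.45,0,0.0015,0,0,0,0,0.45,0,0.001,0,0,0,0,0.45,0,0.001,0,0,0,0,0.45,0,0.0005,0,0,0,0,0.45,0,0,0,0,0,0,0.45,0,0,0,0,0,0]'

```text
time_s: 19.3
position: [0.5469, 0.1035, 0.3062]
tool_rot: [[-0.999, 0.001, -0.039], [0.039, -0.002, -0.999], [-0.001, -1.0, 0.002]]
ft_force: [-0.9, -6.0, 2.8]
grip_width: 0.0383
```

```bash
python3 blue.py
```

```text
19.3 [0.5469 0.1035 0.3062] [-0.9 -6.   2.8]
blue n 1204 px box 297 322 0 59 r 0.0551 0.0817 centroid ang -6.85 line ang -7.69
```

Contact is made but the wheel has not moved yet. I'll push about 0.8 mm further.

Call:
servo_tool --rows '[0.45,0,0.0005,0,0,0,0,0.45,0,0.0005,0,0,0,0,0.45,0,0,0,0,0,0,0.45,0,0,0,0,0,0]'

```text
time_s: 19.68
position: [0.547, 0.1042, 0.3062]
tool_rot: [[-0.999, 0.001, -0.039], [0.039, -0.003, -0.999], [-0.001, -1.0, 0.003]]
ft_force: [-0.5, -7.6, 2.1]
grip_width: 0.0385
```

```bash
python3 blue.py
```

```text
19.6833 [0.547  0.1042 0.3062] [-0.5 -7.6  2.1]
blue n 1210 px box 300 326 0 60 r 0.0552 0.0819 centroid ang -7.63 line ang -8.52
```

Call:
servo_tool --rows '[0.45,0,-0.005,0,0,0,0,0.45,0,-0.004,0,0,0,0,0.45,0,0,0.035,0,0,0,0.45,0.01,-0.01,0.04,0,0,0,0.45,0.025,-0.02,0.035,0,0,0,0.45,0.025,-0.02,0,0,0,0,0.45,0,0,0,0,0,0,0.45,0,0,0,0,0,0,0.45,0,0,0,0,0,0]'

```text
time_s: 20.48
position: [0.6034, 0.0493, 0.4103]
tool_rot: [[-0.999, -0.001, -0.038], [0.038, 0.001, -0.999], [0.001, -1.0, -0.0]]
ft_force: [-0.2, 0.7, -0.1]
grip_width: 0.0385
```

```bash
python3 blue.py; python3 st.py pics/w15.png; python3 -c "
from h import *
a=cv2.imread('pics/w15.png')[60:160,280:400];cv2.imwrite('pics/w15t.png',cv2.resize(a,None,fx=6,fy=6,interpolation=cv2.INTER_CUBIC))"
```

```text
20.4833 [0.6034 0.0493 0.4103] [-0.2  0.7 -0.1]
blue n 410 px box 233 245 108 146 r 0.0557 0.0892 centroid ang -7.85 line ang -8.3
20.5333 [0.603  0.0497 0.4107] r 0.0398 ang 276.5 F [-0.6  0.1 -0.9] 0.0383
```

View pics/w15t.png

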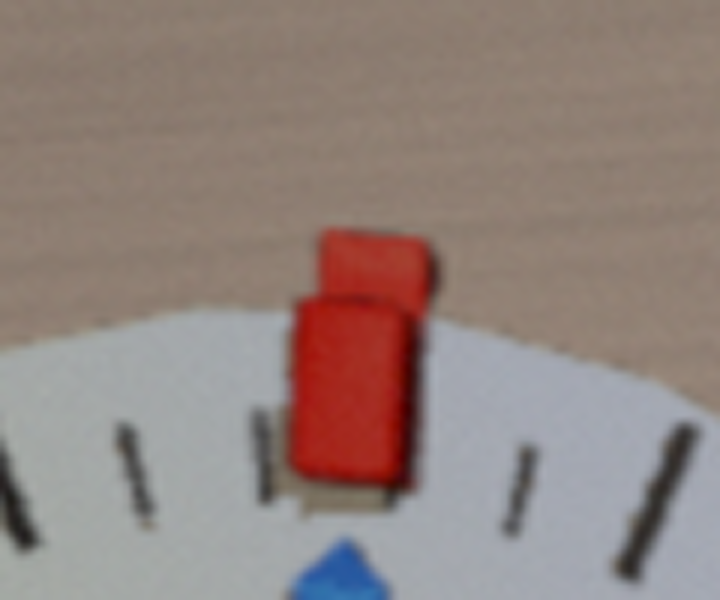

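View pics/w15.png

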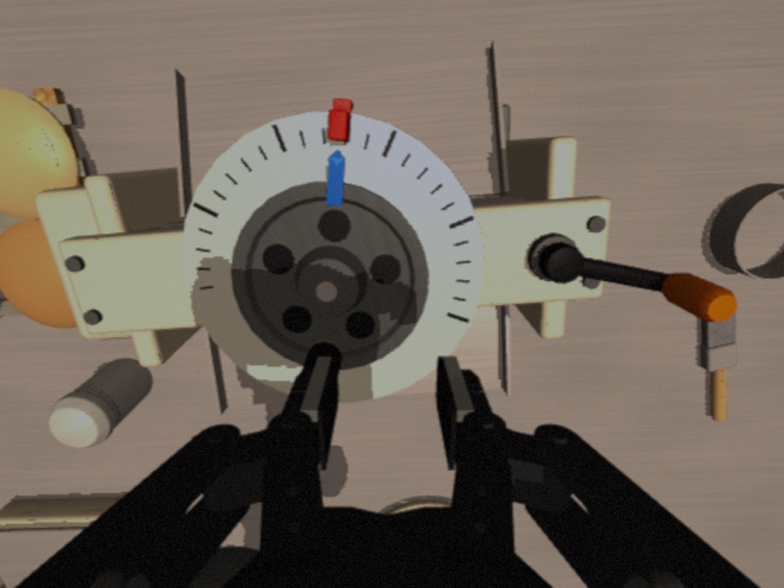

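The pointer tip lines up with the tab's centre line: tip x is 346, and the tab axis extended to the tip gives about 345 in the 6x crop. Next is the clamp.

Call:
servo_tool --rows '[0.45,-0.0015,-0.0188,0,0,0,6.9,0.75,-0.0015,-0.0188,0,0,0,6.9,0.75,-0.0015,-0.0188,0,0,0,6.9,0.75,-0.0015,-0.0188,0,0,0,6.9,0.75,-0.0015,-0.0188,0,0,0,6.9,0.75,-0.0015,-0.0188,0,0,0,6.9,0.75,-0.0015,-0.0188,0,0,0,6.9,0.75,-0.0015,-0.0188,0,0,0,6.9,0.75,-0.0015,-0.0188,0,0,0,6.9,0.75,-0.0015,-0.0188,0,0,0,6.9]'

```text
time_s: 21.42
position: [0.5879, -0.1387, 0.4114]
tool_rot: [[-0.387, 0.0, 0.922], [-0.922, -0.0, -0.387], [-0.0, -1.0, 0.0]]
ft_force: [-0.3, -0.3, 0.2]
grip_width: 0.0643
```

Call:
servo_tool --rows '[0.75,-0.0015,-0.0188,0,0,0,6.9,0.75,0,0,-0.03,0,0,0,0.75,0,0,-0.03,0,0,0,0.75,0,0,0,0,0,0]'

```text
time_s: 21.75
position: [0.5851, -0.1563, 0.3451]
tool_rot: [[-0.28, -0.01, 0.96], [-0.96, 0.005, -0.28], [-0.002, -1.0, -0.011]]
ft_force: [0.1, -0.2, -0.9]
grip_width: 0.0643
```

```bash
python3 st.py pics/w16.png; python3 -c "
from h import *
s=env.observe();print(np.round(s['tool_rot'],3).tolist());print(proj('wrist',(.586,-.157,.316),s)*1.4)"
```

```text
21.75 [ 0.5851 -0.1563  0.3451] r 0.246 ang 266.9 F [ 0.1 -0.2 -0.9] 0.0643
[[-0.28, -0.005, 0.96], [-0.96, 0.003, -0.28], [-0.001, -1.0, -0.006]]
[387.94990367 335.88841594]
```

View pics/w16.png

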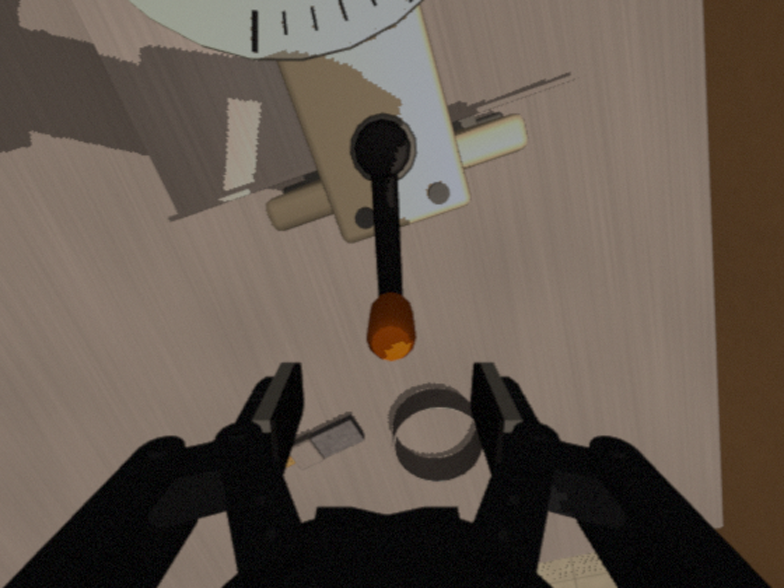

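Call:
servo_tool --rows '[0.75,0.001,-0.001,-0.03,0,0,0,0.75,0,0,-0.032,0,0,0,0.75,0,0,0,0,0,0,0,0,0,0,0,0,0,0,0,0,0,0,0,0,0,0,0,0,0,0,0,0,0,0,0,0,0,0,0,0,0,0,0,0,0]' --force 25

```text
time_s: 22.47
position: [0.5863, -0.158, 0.2922]
tool_rot: [[-0.28, -0.002, 0.96], [-0.96, -0.001, -0.28], [0.001, -1.0, -0.002]]
ft_force: [-14.9, 3.1, 10.2]
grip_width: 0.0233
```

Call:
servo_tool --rows '[0,-0.0072,0.0019,0,0,0,-5,0,-0.007,0.0026,0,0,0,-5,0,-0.0067,0.0032,0,0,0,-5,0,-0.0064,0.0037,0,0,0,-5,0,-0.0061,0.0043,0,0,0,-5,0,-0.0057,0.0048,0,0,0,-5,0,-0.0052,0.0053,0,0,0,-5,0,-0.0047,0.0057,0,0,0,-5,0,-0.0042,0.0061,0,0,0,-5,0,-0.0037,0.0064,0,0,0,-5]'

```text
time_s: 23.3
position: [0.531, -0.1157, 0.2921]
tool_rot: [[-0.918, 0.003, 0.398], [-0.398, -0.005, -0.918], [-0.001, -1.0, 0.006]]
ft_force: [-3.8, -6.5, 7.2]
grip_width: 0.0229
```

Call:
servo_tool --rows '[0,-0.0031,0.0067,0,0,0,-5,0,-0.0025,0.007,0,0,0,-5,0,-0.0019,0.0072,0,0,0,-5,0,-0.0013,0.0073,0,0,0,-5]'

```text
time_s: 23.63
position: [0.5217, -0.0882, 0.2921]
tool_rot: [[-0.998, 0.002, 0.059], [-0.059, -0.006, -0.998], [-0.001, -1.0, 0.006]]
ft_force: [-9.6, -8.9, 7.9]
grip_width: 0.0227
```

```bash
python3 st.py pics/w17.png
```

```text
23.6333 [ 0.5217 -0.0882  0.2921] r 0.1934 ang 246.6 F [-9.6 -8.9  7.9] 0.0227
```

View pics/w17.png

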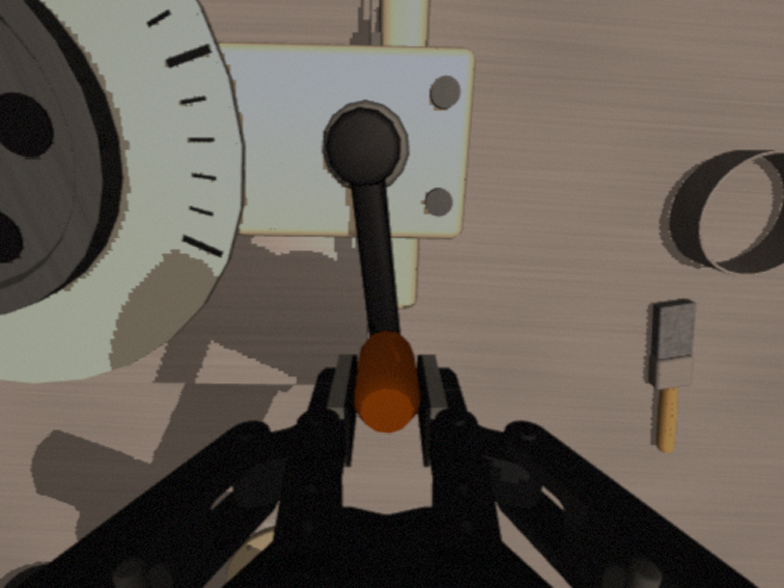

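Call:
servo_tool --rows '[0,0,0.004,0,0,0,-2,0,0.0003,0.004,0,0,0,0,0,0.0003,0.003,0,0,0,0,0,0,0,0,0,0,0]'

```text
time_s: 24.02
position: [0.5218, -0.0781, 0.2921]
tool_rot: [[-1.0, 0.0, 0.027], [-0.027, -0.008, -1.0], [0.0, -1.0, 0.008]]
ft_force: [-12.9, -14.8, 8.7]
grip_width: 0.0232
```

Call:
servo_tool --rows '[0,0.0005,0.0015,0,0,0,0,0,0.0005,0.0015,0,0,0,0,0,0,0,0,0,0,0]'

```text
time_s: 24.27
position: [0.5219, -0.078, 0.292]
tool_rot: [[-1.0, -0.003, 0.024], [-0.024, -0.013, -1.0], [0.003, -1.0, 0.013]]
ft_force: [-20.8, -28.3, 8.2]
grip_width: 0.0231
```

Call:
servo_tool --rows '[0.7,0,-0.002,0,0,0,0,0.7,0,0,0,0,0,0,0.7,0,0,0,0,0,0,0.7,0,0,0,0,0,0,0.7,0,0,0.03,0,0,0,0.7,0,0.005,0.04,0,0,0,0.7,0.02,0.025,0.04,0,0,0,0.7,0.025,0.03,0.015,0,0,0,0.7,0.02,0.025,0,0,0,0,0.7,0,0,0,0,0,0]'

```text
time_s: 25.1
position: [0.5874, 0.01, 0.4063]
tool_rot: [[-0.999, 0.001, 0.035], [-0.035, 0.001, -0.999], [-0.002, -1.0, -0.001]]
ft_force: [-1.2, -0.8, -0.9]
grip_width: 0.0596
```

Call:
servo_tool --rows '[0.7,0,0,0,0,0,0,0.7,0,0,0,0,0,0]'

```text
time_s: 25.27
position: [0.5849, 0.0059, 0.4061]
tool_rot: [[-1.0, -0.001, 0.031], [-0.031, -0.0, -1.0], [0.001, -1.0, 0.0]]
ft_force: [-0.2, -0.5, -0.6]
grip_width: 0.0597
```

```bash
python3 blue.py; python3 st.py pics/w18.png; python3 -c "
from h import *
a=cv2.imread('pics/w18.png')[60:160,220:340];cv2.imwrite('pics/w18t.png',cv2.resize(a,None,fx=6,fy=6,interpolation=cv2.INTER_CUBIC))"
```

```text
25.2667 [0.5849 0.0059 0.4061] [-0.2 -0.5 -0.6]
blue n 466 px box 186 199 81 122 r 0.0555 0.0891 centroid ang -7.97 line ang -8.0
25.3167 [0.5847 0.0055 0.4064] r 0.0849 ang 260.7 F [ 0.2  0.2 -0.4] 0.0596
```

View pics/w18.png

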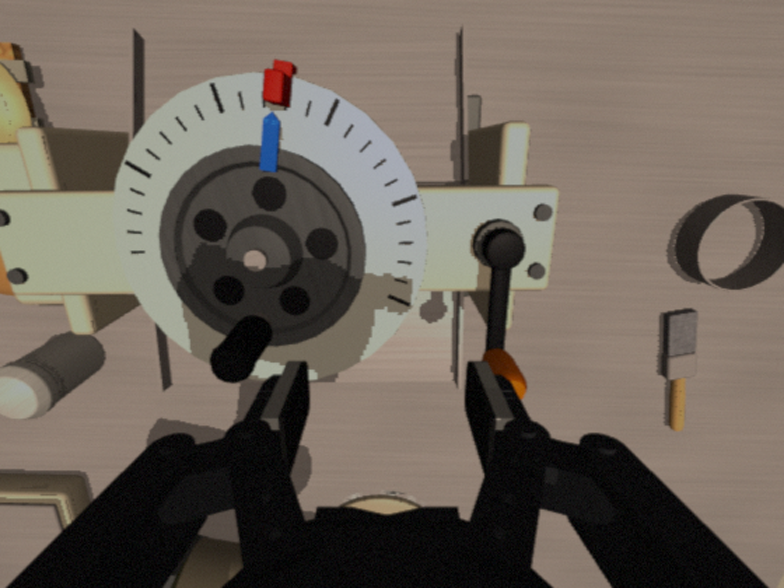

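View pics/w18t.png

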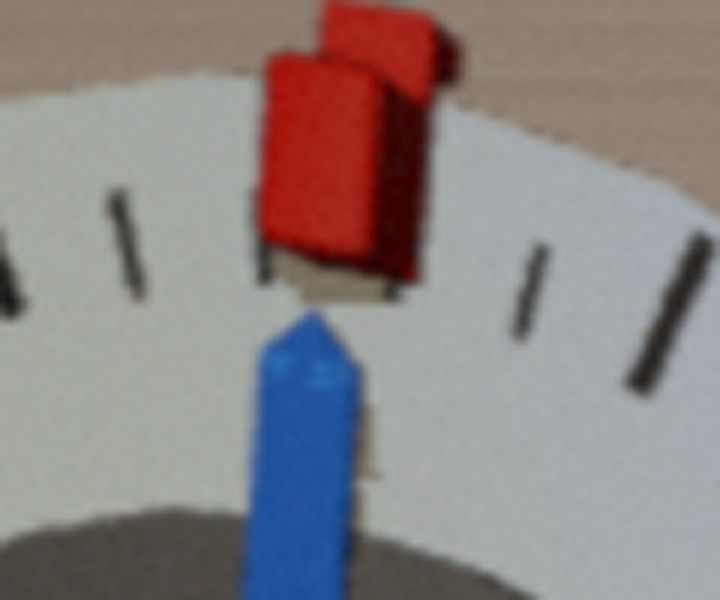

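```bash
python3 - <<'E'
from h import *
b=env.get_image('scene')[:,:,::-1]; a=cv2.imread('pics/scene0.png')
f=lambda x:cv2.resize(x[180:240,250:310],None,fx=6.5,fy=6.5,interpolation=cv2.INTER_CUBIC)
cv2.imwrite('pics/cmp.png',np.hstack([f(a),f(b)]))
for x in (a,b):
    x=x.astype(int); m=(x[:,:,2]>150)&(x[:,:,1]<110)&(x[:,:,0]<60); m[:, :250]=0; m[:,290:]=0; m[:180]=0;m[240:]=0
    v,u=np.nonzero(m); print(len(u),u.mean(),v.mean())
E
```

```text
31 262.4516129032258 189.70967741935485
41 262.4390243902439 189.3658536585366
```

View pics/cmp.png

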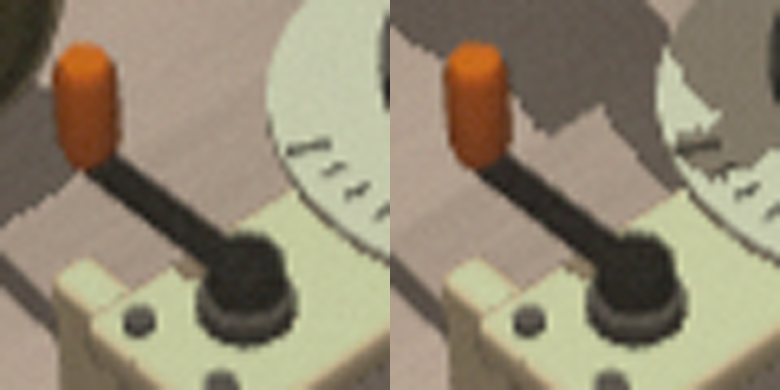

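```bash
python3 -c "
from rig import env
s=env.observe();print(s['time_s'],s['ft_force']);print(env.close_job())"
```

```text
25.4167 [ 0.20680347  0.19795882 -0.73628319]
the job is handed in; nothing more can be done
None
```

The roll gap is set to the red tab, the clamp lever is home, and I handed the job in at 25.4 s. No verdict is given at hand-in.

- **Clamp free:** I swung the lever about 1.30 rad, until it bore on its free stop.
- **Opening:** I cranked the wheel counter-clockwise to about 47° past the tab.
- **Closing:** I came back clockwise, finishing by pushing with one pad only, so the slack should be on the closing side. I never measured the slack directly. The last moves before clamping were clockwise pushes against the screw's resistance.
- **Clamp home:** I swung the lever back until its position stopped changing and the force rose to about 28 N, then let go and moved clear.

**Last checks**
- After clamping, the wrist picture shows the pointer tip within about 0.3° (0.5 mm) of the tab's centre. Its angle barely changed, -7.85° before clamping and -7.97° after.
- The lever looks the same in the scene picture as at the start, when it was clamped.
- The wrist force at the end was about zero.
- I touched nothing else on the bench.

**What disagreed:** re-gripping the handle nudged the wheel about 2° counter-clockwise. That is why I finished with one-sided pushes in place of the grip.

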